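Find the bent centrifuge shaft by rolling it

TASK

Two spare centrifuge shafts lie side by side on the near half of the flat inspection plate, and one of them is slightly bent. With the rubber-soled pressing block, pressed on lightly and never hard, roll each shaft in turn along the plate, away from the robot, until it lies beyond the engraved line, and feel which one wobbles and lifts the block. Then stand the block back on the bare table, lay the bent shaft in the tray, and leave the straight one on the plate beyond the line, with the other things on the table undisturbed.

Things in the scene. Friction and masses are not known exactly. Their poses are not given: they have to be found in the camera images.
- plate: flat steel inspection plate, 180 x 290 mm, 12 mm thick, fixed on four levelling feet that hold it 6 to 14 mm above the table; origin at the centre of its underside, x across it away from the robot (the rolling direction), y along its long side, z up. A black line is engraved at x = 0, along y. Lips 6 mm wide, 5 mm high above the face, run along its near and far edges (x = -86, +86 mm).
- block_grip (a point): grip centre of the pressing block: middle of its black upright rib (16 mm thick in x, 70 mm long in y), 38 mm above the sole's underside; the rib rises 42 mm from the top of the 15 mm thick sole plate. x across the rib (the side that is rolled along), z up. Rigid: once it presses a shaft, 0.5 mm of height is many newtons
- shaft_1_mid (a point): middle of a loose steel shaft on the plate: 16 mm diameter, 100 mm long along its y, plus an 8 x 10 mm journal at each end; at the start 8 mm above the plate's face, 25 to 40 mm on the near side of the line, 70 mm to one side of the plate's middle. Which shaft is bent is not told
- shaft_1: the same shaft, 0.16 kg; origin 8 mm below its middle at the start, y along its axis, z up at the start. A block rolls over the straight shaft level, 16 mm above the plate; a bent one lifts it about 2 to 3 mm and lets it down again in every half turn. The block travels twice as far as the shaft under it; a turn is 50 mm of shaft travel
- shaft_2_mid (a point): middle of the other shaft, described as for shaft_1_mid; which of the two is bent is not told and must be felt
- shaft_2: the other shaft, axes as for shaft_1. One of the two is bowed by 3 mm over its length and starts lying flat on its bow
- block: the loose pressing block, 0.2 to 0.33 kg: flat sole plate 90 (x) x 96 (y) x 15 mm, rubber face below, grip rib on top; origin at the centre of the sole's underside, z up. Starts standing on the table beyond one end of the plate. 3 to 8 N on a shaft rolls it well; more than 25 N would mark the shaft
- tray: open steel tray for rejects, fixed, 125 (x) x 165 (y) mm outside, 24 mm high, walls and floor 4 mm; origin under its centre
- specimen_cup_2: white-lidded specimen cup, 55 mm wide, 72 mm high, a bystander behind the plate
- specimen_cup_4: another white-lidded specimen cup, a bystander
- bench_timer: white bench timer, 64 x 62 x 22 mm, a bystander
- rotor_key: T-handled rotor key lying behind the plate, 56 x 114 x 14 mm, a bystander
Not all that is in view belongs to the job. What is shaped like the tray but blue is not meant.

How it is judged:
On the way, in this order (a step that is already met when the one before it is completed fails the run):
1. one shaft has been rolled well past a quarter turn, pressed by the block (((angle between shaft_1's own z axis and vertical above 1.9 rad and contact force between block and shaft_1 above 0.5 N) or (angle between shaft_2's own z axis and vertical above 1.9 rad and contact force between block and shaft_2 above 0.5 N))), for 0.05 s.
2. the other shaft has been rolled well past a quarter turn, pressed by the block, the first having been rolled away from its start (((angle between shaft_1's own z axis and vertical above 1.9 rad and contact force between block and shaft_1 above 0.5 N and distance of shaft_2_mid from where it was at the start of the episode above 0.02 m) or (angle between shaft_2's own z axis and vertical above 1.9 rad and contact force between block and shaft_2 above 0.5 N and distance of shaft_1_mid from where it was at the start of the episode above 0.02 m))), for 0.05 s.
At the end, for the whole second after the job is handed in: the straight shaft lies at rest on the plate, its middle beyond the engraved line; the bent shaft lies at rest inside the tray (its middle within 20 mm of the table's height); the block stands upright on its sole on the bare table, off the plate and the tray (x of shaft_1_mid in the frame of plate between 0 and 0.085 m and y of shaft_1_mid in the frame of plate between -0.145 and 0.145 m and z of shaft_1_mid in the frame of plate between 0.015 and 0.025 m and x of shaft_2_mid in the frame of tray between -0.06 and 0.06 m and y of shaft_2_mid in the frame of tray between -0.08 and 0.08 m and height (world z) of shaft_2_mid below 0.02 m and angle between block's own z axis and vertical below 0.1 rad and height (world z) of block_grip below 0.044 m and contact force between block and plate below 0.05 N and linear speed of each of shaft_1, shaft_2, block below 0.02 m/s); the robot touches nothing.
It fails at once if a shaft is pressed by the block with more than 25 N (contact force between block and shaft_1 above 25 N or contact force between block and shaft_2 above 25 N).
It fails at once if a bystander is moved by more than 30 mm (distance of any of specimen_cup_2, specimen_cup_4, bench_timer, rotor_key from where it was at the start of the episode above 0.03 m).
It also fails if it takes over 72 s, if anything falls off the work surface, if the arm or the gripper's body presses on something with over 40 N, if the wrist force passes 120 N, or if a joint passes its speed limit or range.

ROBOT

A 7-joint arm with a two-finger parallel gripper is mounted at the origin on a cart in front of the work surface, level with it; the furniture and walls round the work are solid. World frame = base frame: x ahead of the robot, y to its left, z up, the work surface at z = 0. Lengths are in m, angles in rad, forces in N, time in s.
With the tool pointing down it reaches from about 0.425 to 0.925 m from the base axis. Payload 6.8 kg.
Tool frame: the origin (TCP) lies midway between the tips of the shut fingers; the grasp point (between the pads) lies 19 mm behind it; z points along the fingers, y is the line along which they close (so a half turn about z gives the same grasp; the last joint's range is limited). The gripper opens to 85 mm and grips with 20 to 120 N. Pads are 22 mm wide; open, the fingers measure 114 mm over their backs; the gripper's body (76 mm by 85 mm) begins 54 mm behind the grasp point. The pads swing forward as they close: fully open they stand 13 mm farther back than shut.
Start: joints at [1.115, 0.477, 0.022, 1.555, -0.011, 1.109, -0.083], TCP at [0.23, -0.635, 0.231] pointing down, gripper open.
Joint ranges: [-2.96, 2.96], [-0.34, 2.1], [-1.41, 1.46], [0.24, 2.44], [-1.37, 4.51], [0.17, 1.92], [-2.96, 2.96]. Speed limits (rad/s): [2.39, 2.39, 3.14, 3.14, 3.14, 3.14, 3.14].

INTERFACE

Orientations are given as a unit quaternion [w, x, y, z].
In Python, from station import bot gives the robot as it stands.
- The arm moves only by the tool jog_arm, never from a script. Its argument "rows" is a list of rows, each an object of numbers: "fingers": the finger opening in mm, from 0 to 85.4; "x", "y", "z": the shift along the tool's x, y, z in mm; "ax", "ay", "az": the turn, a rotation vector about the tool's x, y, z in degrees. A call has exactly 8 rows; each row shifts and turns the commanded pose from where the row before left it, along the tool's axes as they then stand; what a row does not reach is not made up. A row lasts 1/10 s, in which the tool goes at most 50 mm and 8.59 degrees, less where a joint would pass 70% of its speed; a pose out of reach is approached as far as the arm can. A call with a gripper value outside its range is refused whole. The fingers move at their own pace and stop on an object; "force" is the grip in N (left out, the last holds). Time passes only in rows, so rows that do not move let the fingers close, or fill a call up. It gives the time, the measured TCP pose, the force, the opening and the grip force at its end, in the units of the state.
- bot.get_obs(): the state, without advancing time (a new reading comes with each control period).
- bot.read_camera(name): name is "scene" or "top" or "wrist"; returns a dict with "pixels" (384x512x3 uint8, red, green, blue), "vertical_fov" (degrees; the focal length in pixels is half the picture's height over the tangent of half this angle, whatever the lens; pixels are square), "cx", "cy" (the principal point, pixels), "world_from_camera" (4x4, takes a point from camera to world coordinates). Camera axes: x right, y down, z forward; pixel columns grow to the right and rows downward; lengths in m; the calibration is good to about 2 mm. A picture is of the moment at which its call begins. There is no depth.
- bot.hand_in(): hands the job in; it is judged then, once.
The state is a dict: "t": time; "q": joint angles; "joint_vel": joint speeds; "joint_torque": joint torques, N m; "eef_pos": TCP position; "tool_rot": TCP orientation; "contact_force": force on the tool from outside, world axes, zero at the start; "torque": the same for the moment, N m; "gripper_width": opening from 0.0 (shut) to 1.0 (fully open); "grasp_force": force on a finger pad.
Only numpy, scipy, OpenCV 4.12 (cv2) and the standard library are available. Lean on these libraries where they do the work, as an engineer would, in place of code of your own. Each camera call takes 0.05 s, during which the arm holds its last target. There are 200 camera calls.

## Working session

There is one attempt and no reset: what is moved stays moved. The work goes in short steps, Python scripts to look and compute and a tool call to move; the robot and the scene stay as the last step left them, time stands still between calls to the robot, and variables do not carry over. Pictures are saved under pics/ and viewed, at most 10 in all, crops included, and the job is handed in when it is done.

Besides the shell and the picture viewer there is one more tool, called after ">>>" as a command line: name --argument value ..., lists and objects as JSON in quotes. jog_arm: Moves the arm, as the interface text tells. Its arguments: {"type":"object","properties":{"rows":{"type":"array","items":{"type":"object","properties":{"fingers":{"type":"number"},"x":{"type":"number"},"y":{"type":"number"},"z":{"type":"number"},"ax":{"type":"number"},"ay":{"type":"number"},"az":{"type":"number"}}}},"force":{"type":"number"}},"required":["rows"]}

```bash
ls; mkdir -p pics; python3 - <<'E'
from station import bot
import cv2,numpy as np,pickle
o=bot.get_obs();print(o['t'],o['eef_pos'],o['tool_rot'],o['contact_force'])
for n in('scene','top'):
    r=bot.read_camera(n);pickle.dump(r,open(f'{n}0.pkl','wb'))
    print(n,r['vertical_fov'],r['cx'],r['cy'],np.round(r['world_from_camera'],3).tolist())
    cv2.imwrite(f'pics/{n}0.png',cv2.resize(r['pixels'][:,:,::-1],(800,600)))
E
```

```text
pics
0.0 [ 0.22984747 -0.63401798  0.23031308] [-9.07394146e-04  9.84916010e-01  1.73030590e-01 -2.09957124e-04] [ 0.06848854 -0.04345201 -0.17224748]
scene 49.892313638320715 259.990071050452 192.95427822676015 [[-0.681, -0.43, 0.593, -0.173], [-0.732, 0.411, -0.543, 0.666], [-0.01, -0.804, -0.595, 0.837], [0.0, 0.0, 0.0, 1.0]]
top 54.17265898302192 255.41736517607904 190.00986661076885 [[-0.027, -0.977, 0.212, 0.31], [-1.0, 0.026, -0.004, -0.033], [-0.002, -0.212, -0.977, 1.395], [0.0, 0.0, 0.0, 1.0]]
```

View pics/top0.png

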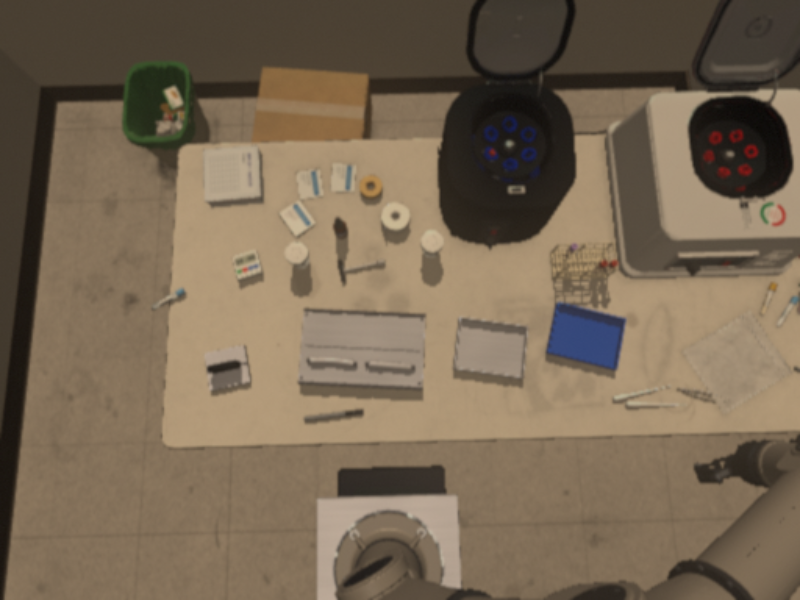

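View pics/scene0.png

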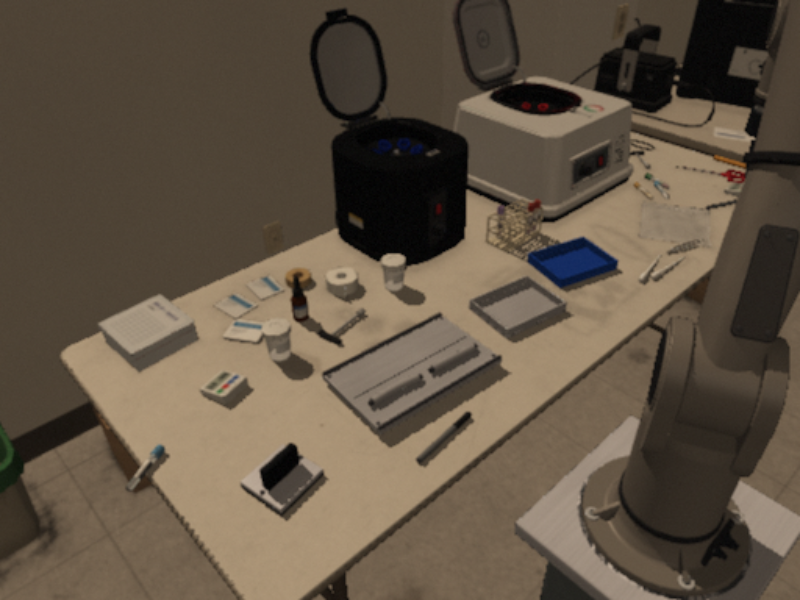

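The top view shows the plate at about (362,350) with two shafts at (331,361) and (390,366), and the block at (227,368) with its black rib. There are two tray candidates: grey at (490,350) and blue at (587,337). The grey steel one fits and the blue one is the decoy. I'll confirm both in an enlarged crop.

```bash
cat > h.py <<'E'
import numpy as np,cv2,pickle
from scipy.spatial.transform import Rotation as R
def ray(r,u,v,z):
    f=192/np.tan(np.radians(r['vertical_fov']/2));T=r['world_from_camera']
    d=T[:3,:3]@np.array([(u-r['cx'])/f,(v-r['cy'])/f,1]);o=T[:3,3]
    return np.round(o+d*(z-o[2])/d[2],4)
def proj(r,p):
    f=192/np.tan(np.radians(r['vertical_fov']/2));T=r['world_from_camera']
    c=T[:3,:3].T@(np.array(p)-T[:3,3]);return c[:2]/c[2]*f+[r['cx'],r['cy']]
def rot(o):
    w,x,y,z=o['tool_rot'];return R.from_quat([x,y,z,w])
def totool(o,d,unit=1000):  # world shift -> tool mm
    return np.round(rot(o).inv().apply(d)*unit,1)
E
python3 - <<'E'
from h import *
r=pickle.load(open('top0.pkl','rb'));p=r['pixels']
c=p[185:285,120:410];cv2.imwrite('pics/crop0.png',cv2.resize(c[:,:,::-1],(800,276),interpolation=cv2.INTER_CUBIC))
for n,u,v,z in [('plate TL',305,311,.025),('TR',425,315,.025),('BR',423,388,.025),('BL',300,384,.025),('s1L',308,360,.03),('s1R',354,362,.03),('s2L',368,364,.03),('s2R',413,367,.03),('ribL',208,369,.057),('ribR',241,364,.057),('trTL',458,319,.024),('trTR',526,323,.024),('trBR',523,381,.024),('trBL',456,375,.024),('cupL',298,270,.0),('cupR',431,255,0),('key',345,270,0),('timer',247,265,0.02)]:
    print(n,ray(r,u*.64,v*.64,z))
E
```

```text
plate TL [0.5782 0.1859 0.025 ]
TR [ 0.5609 -0.099   0.025 ]
BR [ 0.3896 -0.0882  0.025 ]
BL [0.4064 0.1962 0.025 ]
s1L [0.4609 0.1773 0.03  ]
s1R [0.4534 0.0703 0.03  ]
s2L [0.4479 0.0378 0.03  ]
s2R [ 0.4381 -0.0665  0.03  ]
ribL [0.4435 0.4004 0.057 ]
ribR [0.4529 0.3257 0.057 ]
trTL [ 0.5493 -0.1769  0.024 ]
trTR [ 0.5354 -0.3373  0.024 ]
trBR [ 0.3995 -0.3205  0.024 ]
trBL [ 0.4175 -0.1659  0.024 ]
cupL [0.6862 0.2078 0.    ]
cupR [ 0.7157 -0.1204  0.    ]
key [ 0.6831  0.0923 -0.    ]
timer [0.6967 0.3283 0.02  ]
```

View pics/crop0.png

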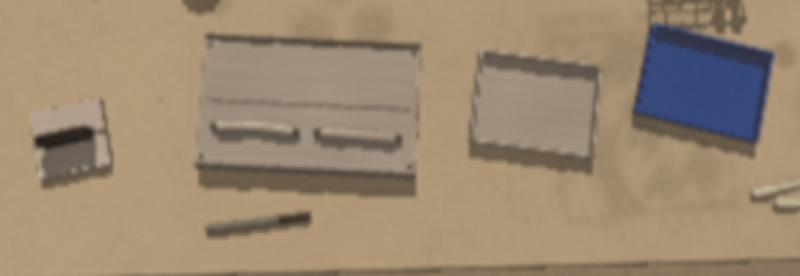

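The crop confirms it: the grey tray is at crop (535,105) and the blue decoy at (705,85). The left shaft (255,128) looks slightly curved, but I'll still feel both. The plate sides come out at about 172 x 285 mm with yaw −3.4°. The block's yaw is about +7°, with its rib at (0.448, 0.363).

>>> jog_arm --rows '[{"x": 40,"y": -28,"fingers": 85},{"x": 40,"y": -28},{"x": 40,"y": -28},{"x": 40,"y": -28},{"x": 40,"y": -28},{"x": 40,"y": -28},{"x": 40,"y": -28},{"x": 40,"y": -28}]'

```text
invalid input
```

>>> jog_arm --rows '[{"az": -8.5},{"az": -8.5},{"az": -8.5},{"az": -8.5},{"az": -8.5},{"az": -8.5},{"az": -8.5},{"az": -8.5}]'

```text
invalid input
```

>>> jog_arm --rows '[{"x": 40,"y": -28,"z": 0,"ax": 0,"ay": 0,"az": 0,"fingers": 85},{"x": 40,"y": -28,"z": 0,"ax": 0,"ay": 0,"az": 0,"fingers": 85},{"x": 40,"y": -28,"z": 0,"ax": 0,"ay": 0,"az": 0,"fingers": 85},{"x": 40,"y": -28,"z": 0,"ax": 0,"ay": 0,"az": 0,"fingers": 85},{"x": 40,"y": -28,"z": 0,"ax": 0,"ay": 0,"az": 0,"fingers": 85},{"x": 40,"y": -28,"z": 0,"ax": 0,"ay": 0,"az": 0,"fingers": 85},{"x": 40,"y": -28,"z": 0,"ax": 0,"ay": 0,"az": 0,"fingers": 85},{"x": 40,"y": -28,"z": 0,"ax": 0,"ay": 0,"az": 0,"fingers": 85}]'

```text
t: 0.9
eef_pos: [0.4551, -0.3131, 0.2311]
tool_rot: [-0.0, 0.985, 0.173, -0.0]
contact_force: [0.8, -1.5, -0.2]
gripper_width: 0.987
grasp_force: 0.0
```

>>> jog_arm --rows '[{"x": 15,"y": -42,"z": 0,"ax": 0,"ay": 0,"az": -8.55,"fingers": 85},{"x": 21.5,"y": -39.5,"z": 0,"ax": 0,"ay": 0,"az": -8.55,"fingers": 85},{"x": 27,"y": -36,"z": 0,"ax": 0,"ay": 0,"az": -8.55,"fingers": 85},{"x": 32,"y": -31.5,"z": 0,"ax": 0,"ay": 0,"az": -8.55,"fingers": 85},{"x": 36.5,"y": -26.5,"z": 0,"ax": 0,"ay": 0,"az": -8.55,"fingers": 85},{"x": 40,"y": -21,"z": 0,"ax": 0,"ay": 0,"az": -8.55,"fingers": 85},{"x": 42.5,"y": -14.5,"z": 0,"ax": 0,"ay": 0,"az": -8.55,"fingers": 85},{"x": 44,"y": -8,"z": 0,"ax": 0,"ay": 0,"az": -8.55,"fingers": 85}]'

```text
t: 1.7
eef_pos: [0.4532, 0.046, 0.2313]
tool_rot: [0.0, 0.715, 0.699, -0.0]
contact_force: [1.6, -0.0, -0.2]
gripper_width: 0.996
grasp_force: 0.0
```

>>> jog_arm --rows '[{"x": 45,"y": -1.5,"z": 0,"ax": 0,"ay": 0,"az": -8.55,"fingers": 85},{"x": 44.5,"y": 5.5,"z": 5,"ax": 0,"ay": 0,"az": 0,"fingers": 85},{"x": 44.5,"y": 5.5,"z": 5,"ax": 0,"ay": 0,"az": 0,"fingers": 85},{"x": 44.5,"y": 5.5,"z": 5,"ax": 0,"ay": 0,"az": 0,"fingers": 85},{"x": 44.5,"y": 5.5,"z": 5,"ax": 0,"ay": 0,"az": 0,"fingers": 85},{"x": 40,"y": 5.5,"z": 5,"ax": 0,"ay": 0,"az": 0,"fingers": 85},{"x": 30,"y": 5.5,"z": 5,"ax": 0,"ay": 0,"az": 0,"fingers": 85},{"x": 0,"y": 0,"z": 0,"ax": 0,"ay": 0,"az": 0,"fingers": 85}]'

```text
t: 2.5
eef_pos: [0.4547, 0.3443, 0.2005]
tool_rot: [-0.002, 0.661, 0.75, 0.0]
contact_force: [-0.4, -0.9, -0.1]
gripper_width: 1.0
grasp_force: 0.0
```

```bash
python3 - <<'E'
from station import bot
from h import *
r=bot.read_camera('wrist');pickle.dump(r,open('w1.pkl','wb'));o=bot.get_obs()
print(o['t'],o['q'],o['eef_pos'],r['vertical_fov'],np.round(r['world_from_camera'],3).tolist())
cv2.imwrite('pics/w1.png',r['pixels'][:,:,::-1])
E
```

```text
2.55 [-0.23476046  0.41349455 -0.65999631  1.80919573  0.29154911  1.01906812
 -0.88517649] [0.45539523 0.34152838 0.20053172] 59.540696629661554 [[0.992, 0.12, 0.038, 0.445], [0.126, -0.941, -0.314, 0.423], [-0.002, 0.317, -0.949, 0.344], [0.0, 0.0, 0.0, 1.0]]
```

View pics/w1.png

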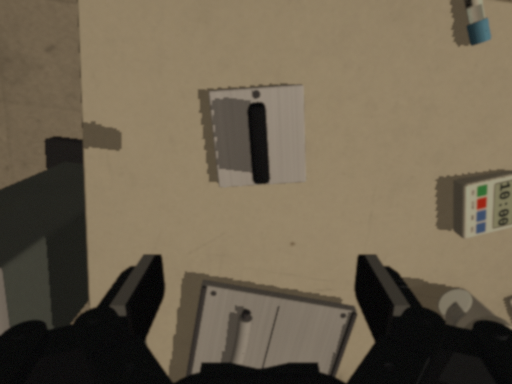

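The wrist view shows the rib top running from (257,105) to (261,182), the sole corners at (211,91), (303,85), (305,181) and (219,186), and the plate's left edge at the bottom.

```bash
python3 - <<'E'
from h import *
r=pickle.load(open('w1.pkl','rb'))
a,b=ray(r,257,104,.057),ray(r,261,183,.057);print(a,b,np.linalg.norm(a-b),(a+b)/2,np.degrees(np.arctan2(-(a-b)[0],(a-b)[1])))
c=[ray(r,*p,.015) for p in((211,91),(303,85),(305,181),(219,186))];print(c,np.mean(c,0))
for p in((203,283),(354,310)):print(ray(r,*p,.025))
E
```

```text
[0.4449 0.4022 0.057 ] [0.4569 0.3345 0.057 ] 0.06875529070551586 [0.4509  0.36835 0.057  ] 10.051425914575105
[array([0.4006, 0.4054, 0.015 ]), array([0.4854, 0.4217, 0.015 ]), array([0.5031, 0.3294, 0.015 ]), array([0.4163, 0.3129, 0.015 ])] [0.45135 0.36735 0.015  ]
[0.4096 0.2019 0.025 ]
[0.5824 0.1882 0.025 ]
```

>>> jog_arm --rows '[{"x": 27,"y": -1,"z": 30,"ax": 0,"ay": 0,"az": -2.8,"fingers": 60},{"x": 0,"y": 0,"z": 40,"ax": 0,"ay": 0,"az": 0,"fingers": 60},{"x": 0,"y": 0,"z": 40,"ax": 0,"ay": 0,"az": 0,"fingers": 60},{"x": 0,"y": 0,"z": 40,"ax": 0,"ay": 0,"az": 0,"fingers": 60},{"x": 0,"y": 0,"z": 20,"ax": 0,"ay": 0,"az": 0,"fingers": 60},{"x": 0,"y": 0,"z": 7,"ax": 0,"ay": 0,"az": 0,"fingers": 60},{"x": 0,"y": 0,"z": 0,"ax": 0,"ay": 0,"az": 0,"fingers": 50},{"x": 0,"y": 0,"z": 0,"ax": 0,"ay": 0,"az": 0,"fingers": 40}]'

```text
t: 3.35
eef_pos: [0.4533, 0.3664, 0.0256]
tool_rot: [0.0, 0.645, 0.764, 0.001]
contact_force: [0.5, -0.4, -0.1]
gripper_width: 0.472
grasp_force: 0.0
```

>>> jog_arm --force 50 --rows '[{"x": 2,"y": -2,"z": 4,"ax": 0,"ay": 0,"az": 0,"fingers": 25},{"x": 0,"y": 0,"z": 0,"ax": 0,"ay": 0,"az": 0,"fingers": 10},{"x": 0,"y": 0,"z": 0,"ax": 0,"ay": 0,"az": 0,"fingers": 5},{"x": 0,"y": 0,"z": 0,"ax": 0,"ay": 0,"az": 0,"fingers": 5},{"x": 0,"y": 0,"z": 0,"ax": 0,"ay": 0,"az": 0,"fingers": 5},{"x": 0,"y": 0,"z": 0,"ax": 0,"ay": 0,"az": 0,"fingers": 5},{"x": 0,"y": 0,"z": 0,"ax": 0,"ay": 0,"az": 0,"fingers": 5},{"x": 0,"y": 0,"z": 0,"ax": 0,"ay": 0,"az": 0,"fingers": 5}]'

```text
t: 4.15
eef_pos: [0.4504, 0.3687, 0.0213]
tool_rot: [0.0, 0.645, 0.764, 0.001]
contact_force: [-0.7, 0.1, 6.1]
gripper_width: 0.176
grasp_force: 51.1
```

>>> jog_arm --rows '[{"x": 0,"y": 0,"z": -20,"ax": 0,"ay": 0,"az": 0,"fingers": 5},{"x": 0,"y": 0,"z": -40,"ax": 0,"ay": 0,"az": 0,"fingers": 5},{"x": 0,"y": 0,"z": -40,"ax": 0,"ay": 0,"az": 6.8,"fingers": 5},{"x": -20,"y": 10,"z": -40,"ax": 0,"ay": 0,"az": 6.8,"fingers": 5},{"x": -30,"y": 10,"z": -30,"ax": 0,"ay": 0,"az": 0,"fingers": 5},{"x": -25,"y": 10,"z": -10,"ax": 0,"ay": 0,"az": 0,"fingers": 5},{"x": -10,"y": 0,"z": 0,"ax": 0,"ay": 0,"az": 0,"fingers": 5},{"x": 0,"y": 0,"z": 0,"ax": 0,"ay": 0,"az": 0,"fingers": 5}]'

```text
t: 4.95
eef_pos: [0.4763, 0.28, 0.1996]
tool_rot: [0.0, 0.732, 0.681, -0.001]
contact_force: [-0.6, -0.1, -3.8]
gripper_width: 0.179
grasp_force: 49.8
```

```bash
python3 - <<'E'
from station import bot
from h import *
r=bot.read_camera('wrist');pickle.dump(r,open('w2.pkl','wb'));o=bot.get_obs()
print(o['t'],o['eef_pos'],o['tool_rot'],o['contact_force'],o['torque'],o['grasp_force'])
cv2.imwrite('pics/w2.png',r['pixels'][:,:,::-1])
E
```

```text
5.0 [0.47567628 0.28167741 0.19940574] [-2.42926713e-04  7.31144152e-01  6.82222411e-01 -8.67296510e-04] [ 0.43374514  0.11893674 -2.94614302] [ 0.0357955   0.0082499  -0.03175647] 49.837451577186584
```

View pics/w2.png

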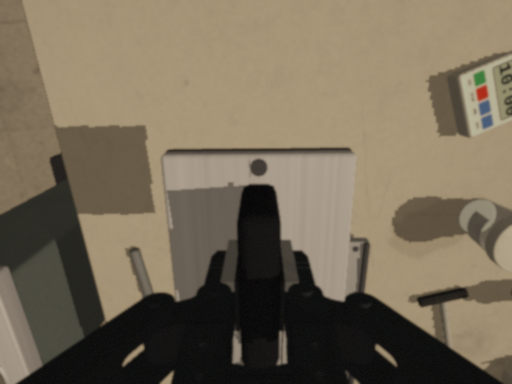

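The wrist view shows the block held square, with its sole edge level at rows 150–155. It hides the shafts, so I'll use the earlier views for their positions.

```bash
python3 - <<'E'
from h import *
r=pickle.load(open('w1.pkl','rb'));t=pickle.load(open('top0.pkl','rb'))
print(ray(r,246,313,.030),ray(r,246,320,.038),ray(r,240,360,.038))
g=cv2.cvtColor(t['pixels'],cv2.COLOR_RGB2GRAY)
m=np.zeros_like(g);m[222:242,192:270]=(g[222:242,192:270]>np.percentile(g[215:242,192:270],82))*255
for c in cv2.findContours(m,0,2)[0]:
    if cv2.contourArea(c)>20:
        (u,v),s,a=cv2.minAreaRect(c);print(u,v,s,a,ray(t,u,v,.034))
o=dict(tool_rot=[-2.4e-4,.731144,.682222,-8.7e-4])
E
```

```text
[0.4609 0.1724 0.03  ] [0.4616 0.1696 0.038 ] [0.461  0.1131 0.038 ]
212.00999450683594 229.30047607421875 (26.117374420166016, 2.696631669998169) 2.8624050617218018 [0.463  0.1227 0.034 ]
236.5 226.5 (3.0, 13.0) 90.0 [0.4708 0.0337 0.034 ]
```

>>> jog_arm --rows '[{"x": -41,"y": -6,"z": 20,"ax": 0,"ay": 0,"az": 0,"fingers": 5},{"x": -41,"y": -6,"z": 20,"ax": 0,"ay": 0,"az": 0,"fingers": 5},{"x": -41,"y": -6,"z": 20,"ax": 0,"ay": 0,"az": 0,"fingers": 5},{"x": -41,"y": -7,"z": 20,"ax": 0,"ay": 0,"az": 0,"fingers": 5},{"x": 0,"y": 0,"z": 20,"ax": 0,"ay": 0,"az": 0,"fingers": 5},{"x": 0,"y": 0,"z": 15,"ax": 0,"ay": 0,"az": 0,"fingers": 5},{"x": 0,"y": 0,"z": 15,"ax": 0,"ay": 0,"az": 0,"fingers": 5},{"x": 0,"y": 0,"z": 3,"ax": 0,"ay": 0,"az": 0,"fingers": 5}]'

```text
t: 5.8
eef_pos: [0.4384, 0.1216, 0.0653]
tool_rot: [-0.002, 0.73, 0.683, -0.002]
contact_force: [0.2, -0.2, -2.7]
gripper_width: 0.181
grasp_force: 49.4
```

>>> jog_arm --rows '[{"x": 0,"y": 0,"z": 0.5,"ax": 0,"ay": 0,"az": 0,"fingers": 5},{"x": 0,"y": 0,"z": 0.5,"ax": 0,"ay": 0,"az": 0,"fingers": 5},{"x": 0,"y": 0,"z": 0.5,"ax": 0,"ay": 0,"az": 0,"fingers": 5},{"x": 0,"y": 0,"z": 0,"ax": 0,"ay": 0,"az": 0,"fingers": 5},{"x": 0,"y": 0,"z": 0,"ax": 0,"ay": 0,"az": 0,"fingers": 5},{"x": 0,"y": 0,"z": 0,"ax": 0,"ay": 0,"az": 0,"fingers": 5},{"x": 0,"y": 0,"z": 0,"ax": 0,"ay": 0,"az": 0,"fingers": 5},{"x": 0,"y": 0,"z": 0,"ax": 0,"ay": 0,"az": 0,"fingers": 5}]'

```text
t: 6.6
eef_pos: [0.4404, 0.1203, 0.0659]
tool_rot: [0.0, 0.731, 0.682, 0.0]
contact_force: [-0.6, -0.1, -3.0]
gripper_width: 0.179
grasp_force: 49.4
```

>>> jog_arm --rows '[{"x": 0,"y": 0,"z": 0.5,"ax": 0,"ay": 0,"az": 0,"fingers": 5},{"x": 0,"y": 0,"z": 0.5,"ax": 0,"ay": 0,"az": 0,"fingers": 5},{"x": 0,"y": 0,"z": 0.5,"ax": 0,"ay": 0,"az": 0,"fingers": 5},{"x": 0,"y": 0,"z": 0.5,"ax": 0,"ay": 0,"az": 0,"fingers": 5},{"x": 0,"y": 0,"z": 0,"ax": 0,"ay": 0,"az": 0,"fingers": 5},{"x": 0,"y": 0,"z": 0,"ax": 0,"ay": 0,"az": 0,"fingers": 5},{"x": 0,"y": 0,"z": 0,"ax": 0,"ay": 0,"az": 0,"fingers": 5},{"x": 0,"y": 0,"z": 0,"ax": 0,"ay": 0,"az": 0,"fingers": 5}]'

```text
t: 7.4
eef_pos: [0.4404, 0.1203, 0.0638]
tool_rot: [0.0, 0.731, 0.682, 0.0]
contact_force: [-0.6, 0.0, -2.8]
gripper_width: 0.18
grasp_force: 49.4
```

>>> jog_arm --rows '[{"x": 0,"y": 0,"z": 0.2,"ax": 0,"ay": 0,"az": 0,"fingers": 5},{"x": 0,"y": 0,"z": 0.2,"ax": 0,"ay": 0,"az": 0,"fingers": 5},{"x": 0,"y": 0,"z": 0.2,"ax": 0,"ay": 0,"az": 0,"fingers": 5},{"x": 0,"y": 0,"z": 0.2,"ax": 0,"ay": 0,"az": 0,"fingers": 5},{"x": 0,"y": 0,"z": 0.2,"ax": 0,"ay": 0,"az": 0,"fingers": 5},{"x": 0,"y": 0,"z": 0,"ax": 0,"ay": 0,"az": 0,"fingers": 5},{"x": 0,"y": 0,"z": 0,"ax": 0,"ay": 0,"az": 0,"fingers": 5},{"x": 0,"y": 0,"z": 0,"ax": 0,"ay": 0,"az": 0,"fingers": 5}]'

```text
t: 8.2
eef_pos: [0.4404, 0.1204, 0.0628]
tool_rot: [0.0, 0.731, 0.683, 0.0]
contact_force: [0.4, -0.3, -4.0]
gripper_width: 0.179
grasp_force: 49.4
```

>>> jog_arm --rows '[{"x": 0,"y": 0,"z": 0.2,"ax": 0,"ay": 0,"az": 0,"fingers": 5},{"x": 0,"y": 0,"z": 0.2,"ax": 0,"ay": 0,"az": 0,"fingers": 5},{"x": 0,"y": 0,"z": 0.2,"ax": 0,"ay": 0,"az": 0,"fingers": 5},{"x": 0,"y": 0,"z": 0.2,"ax": 0,"ay": 0,"az": 0,"fingers": 5},{"x": 0,"y": 0,"z": 0.2,"ax": 0,"ay": 0,"az": 0,"fingers": 5},{"x": 0,"y": 0,"z": 0,"ax": 0,"ay": 0,"az": 0,"fingers": 5},{"x": 0,"y": 0,"z": 0,"ax": 0,"ay": 0,"az": 0,"fingers": 5},{"x": 0,"y": 0,"z": 0,"ax": 0,"ay": 0,"az": 0,"fingers": 5}]'

```text
t: 9.0
eef_pos: [0.4404, 0.1204, 0.0618]
tool_rot: [0.0, 0.731, 0.682, 0.0]
contact_force: [-0.2, 0.5, -2.1]
gripper_width: 0.176
grasp_force: 49.4
```

>>> jog_arm --rows '[{"x": 0,"y": 0,"z": 0.2,"ax": 0,"ay": 0,"az": 0,"fingers": 5},{"x": 0,"y": 0,"z": 0.2,"ax": 0,"ay": 0,"az": 0,"fingers": 5},{"x": 0,"y": 0,"z": 0.2,"ax": 0,"ay": 0,"az": 0,"fingers": 5},{"x": 0,"y": 0,"z": 0.2,"ax": 0,"ay": 0,"az": 0,"fingers": 5},{"x": 0,"y": 0,"z": 0.1,"ax": 0,"ay": 0,"az": 0,"fingers": 5},{"x": 0,"y": 0,"z": 0,"ax": 0,"ay": 0,"az": 0,"fingers": 5},{"x": 0,"y": 0,"z": 0,"ax": 0,"ay": 0,"az": 0,"fingers": 5},{"x": 0,"y": 0,"z": 0,"ax": 0,"ay": 0,"az": 0,"fingers": 5}]'

```text
t: 9.8
eef_pos: [0.4407, 0.1204, 0.0612]
tool_rot: [0.0, 0.731, 0.682, 0.0]
contact_force: [-0.8, -2.4, 4.4]
gripper_width: 0.177
grasp_force: 50.7
```

```bash
python3 - <<'E'
from station import bot
o=bot.get_obs();print(o['eef_pos'],o['contact_force'],o['torque'])
E
```

```text
[0.44066177 0.12035472 0.06115335] [-0.82519143 -2.37690045  4.38087819] [-0.24893726  0.09905936  0.03435244]
```

>>> jog_arm --rows '[{"x": 0,"y": 0.5,"z": -0.1,"ax": 0,"ay": 0,"az": 0,"fingers": 5},{"x": 0,"y": 0.5,"z": 0,"ax": 0,"ay": 0,"az": 0,"fingers": 5},{"x": 0,"y": 0.5,"z": 0,"ax": 0,"ay": 0,"az": 0,"fingers": 5},{"x": 0,"y": 0.5,"z": 0,"ax": 0,"ay": 0,"az": 0,"fingers": 5},{"x": 0,"y": 0,"z": 0,"ax": 0,"ay": 0,"az": 0,"fingers": 5},{"x": 0,"y": 0,"z": 0,"ax": 0,"ay": 0,"az": 0,"fingers": 5},{"x": 0,"y": 0,"z": 0,"ax": 0,"ay": 0,"az": 0,"fingers": 5},{"x": 0,"y": 0,"z": 0,"ax": 0,"ay": 0,"az": 0,"fingers": 5}]'

```text
t: 10.6
eef_pos: [0.4424, 0.1202, 0.0613]
tool_rot: [0.0, 0.731, 0.682, -0.0]
contact_force: [-1.2, -0.7, 7.2]
gripper_width: 0.18
grasp_force: 51.0
```

```bash
cat > s.py <<'E'
from station import bot
o=bot.get_obs();print(o['t'],o['eef_pos'].round(5),o['contact_force'].round(2),o['torque'].round(3))
E
python3 s.py
```

```text
10.6 [0.44244 0.12021 0.06126] [-1.22 -0.75  7.21] [-0.367  0.368 -0.019]
```

>>> jog_arm --rows '[{"x": 0,"y": 0,"z": -0.2,"ax": 0,"ay": 0,"az": 0,"fingers": 5},{"x": 0,"y": 0.5,"z": -0.1,"ax": 0,"ay": 0,"az": 0,"fingers": 5},{"x": 0,"y": 0.5,"z": -0.1,"ax": 0,"ay": 0,"az": 0,"fingers": 5},{"x": 0,"y": 0.5,"z": 0,"ax": 0,"ay": 0,"az": 0,"fingers": 5},{"x": 0,"y": 0.5,"z": 0,"ax": 0,"ay": 0,"az": 0,"fingers": 5},{"x": 0,"y": 0,"z": 0,"ax": 0,"ay": 0,"az": 0,"fingers": 5},{"x": 0,"y": 0,"z": 0,"ax": 0,"ay": 0,"az": 0,"fingers": 5},{"x": 0,"y": 0,"z": 0,"ax": 0,"ay": 0,"az": 0,"fingers": 5}]'

```text
t: 11.4
eef_pos: [0.4443, 0.12, 0.0615]
tool_rot: [0.0, 0.731, 0.682, -0.0]
contact_force: [-1.5, -1.5, 6.8]
gripper_width: 0.181
grasp_force: 50.9
```

```bash
python3 s.py
```

```text
11.4 [0.44434 0.12002 0.06152] [-1.48 -1.53  6.8 ] [-0.359  0.442 -0.036]
```

>>> jog_arm --rows '[{"x": 0,"y": 0,"z": -0.15,"ax": 0,"ay": 0,"az": 0,"fingers": 5},{"x": 0,"y": 1,"z": -0.15,"ax": 0,"ay": 0,"az": 0,"fingers": 5},{"x": 0,"y": 1,"z": -0.15,"ax": 0,"ay": 0,"az": 0,"fingers": 5},{"x": 0,"y": 1,"z": -0.15,"ax": 0,"ay": 0,"az": 0,"fingers": 5},{"x": 0,"y": 1,"z": -0.15,"ax": 0,"ay": 0,"az": 0,"fingers": 5},{"x": 0,"y": 1,"z": -0.1,"ax": 0,"ay": 0,"az": 0,"fingers": 5},{"x": 0,"y": 1,"z": -0.1,"ax": 0,"ay": 0,"az": 0,"fingers": 5},{"x": 0,"y": 0,"z": 0,"ax": 0,"ay": 0,"az": 0,"fingers": 5}]'

```text
t: 12.2
eef_pos: [0.4505, 0.1195, 0.0624]
tool_rot: [0.0, 0.731, 0.682, -0.0]
contact_force: [-1.7, -1.4, 5.4]
gripper_width: 0.181
grasp_force: 50.8
```

```bash
python3 s.py
```

```text
12.2 [0.45049 0.11949 0.06238] [-1.73 -1.4   5.4 ] [-0.398  0.23  -0.048]
```

>>> jog_arm --rows '[{"x": 0,"y": 1,"z": -0.15,"ax": 0,"ay": 0,"az": 0,"fingers": 5},{"x": 0,"y": 1,"z": -0.15,"ax": 0,"ay": 0,"az": 0,"fingers": 5},{"x": 0,"y": 1,"z": -0.1,"ax": 0,"ay": 0,"az": 0,"fingers": 5},{"x": 0,"y": 1,"z": -0.1,"ax": 0,"ay": 0,"az": 0,"fingers": 5},{"x": 0,"y": 1,"z": -0.1,"ax": 0,"ay": 0,"az": 0,"fingers": 5},{"x": 0,"y": 1,"z": -0.1,"ax": 0,"ay": 0,"az": 0,"fingers": 5},{"x": 0,"y": 1,"z": -0.1,"ax": 0,"ay": 0,"az": 0,"fingers": 5},{"x": 0,"y": 0,"z": 0,"ax": 0,"ay": 0,"az": 0,"fingers": 5}]'

```text
t: 13.0
eef_pos: [0.4576, 0.1188, 0.0632]
tool_rot: [0.0, 0.731, 0.682, -0.0]
contact_force: [-0.6, -3.0, 5.1]
gripper_width: 0.181
grasp_force: 50.7
```

```bash
python3 s.py
```

```text
13.0 [0.45756 0.11884 0.06315] [-0.58 -2.99  5.1 ] [-0.576  0.117  0.005]
```

>>> jog_arm --rows '[{"x": 0,"y": 1,"z": -0.1,"ax": 0,"ay": 0,"az": 0,"fingers": 5},{"x": 0,"y": 1,"z": -0.1,"ax": 0,"ay": 0,"az": 0,"fingers": 5},{"x": 0,"y": 1,"z": -0.1,"ax": 0,"ay": 0,"az": 0,"fingers": 5},{"x": 0,"y": 1,"z": -0.05,"ax": 0,"ay": 0,"az": 0,"fingers": 5},{"x": 0,"y": 1,"z": -0.05,"ax": 0,"ay": 0,"az": 0,"fingers": 5},{"x": 0,"y": 1,"z": 0,"ax": 0,"ay": 0,"az": 0,"fingers": 5},{"x": 0,"y": 1,"z": 0,"ax": 0,"ay": 0,"az": 0,"fingers": 5},{"x": 0,"y": 1,"z": 0,"ax": 0,"ay": 0,"az": 0,"fingers": 5}]'

```text
t: 13.8
eef_pos: [0.4654, 0.1183, 0.0636]
tool_rot: [0.0, 0.731, 0.682, -0.0]
contact_force: [-0.7, -4.2, 4.3]
gripper_width: 0.177
grasp_force: 50.7
```

```bash
python3 s.py
```

```text
13.8 [0.46541 0.11831 0.06356] [-0.73 -4.15  4.3 ] [-1.103  0.216  0.035]
```

>>> jog_arm --rows '[{"x": 0,"y": 1,"z": 0,"ax": 0,"ay": 0,"az": 0,"fingers": 5},{"x": 0,"y": 1,"z": 0,"ax": 0,"ay": 0,"az": 0,"fingers": 5},{"x": 0,"y": 1,"z": 0,"ax": 0,"ay": 0,"az": 0,"fingers": 5},{"x": 0,"y": 1,"z": 0.05,"ax": 0,"ay": 0,"az": 0,"fingers": 5},{"x": 0,"y": 1,"z": 0.05,"ax": 0,"ay": 0,"az": 0,"fingers": 5},{"x": 0,"y": 1,"z": 0.05,"ax": 0,"ay": 0,"az": 0,"fingers": 5},{"x": 0,"y": 1,"z": 0.05,"ax": 0,"ay": 0,"az": 0,"fingers": 5},{"x": 0,"y": 1,"z": 0.1,"ax": 0,"ay": 0,"az": 0,"fingers": 5}]'

```text
t: 14.6
eef_pos: [0.4738, 0.1175, 0.0634]
tool_rot: [0.0, 0.731, 0.682, -0.0]
contact_force: [-0.9, -5.7, 5.6]
gripper_width: 0.186
grasp_force: 50.9
```

```bash
python3 s.py
```

```text
14.6 [0.47375 0.11752 0.0634 ] [-0.91 -5.75  5.57] [-1.326  0.155  0.038]
```

>>> jog_arm --rows '[{"x": -0.1,"y": 1,"z": 0.05,"ax": 0,"ay": 0,"az": 0,"fingers": 5},{"x": -0.1,"y": 1,"z": 0.05,"ax": 0,"ay": 0,"az": 0,"fingers": 5},{"x": -0.1,"y": 1,"z": 0.1,"ax": 0,"ay": 0,"az": 0,"fingers": 5},{"x": -0.1,"y": 1,"z": 0.1,"ax": 0,"ay": 0,"az": 0,"fingers": 5},{"x": -0.1,"y": 1,"z": 0.1,"ax": 0,"ay": 0,"az": 0,"fingers": 5},{"x": -0.1,"y": 1,"z": 0.1,"ax": 0,"ay": 0,"az": 0,"fingers": 5},{"x": -0.1,"y": 1,"z": 0.1,"ax": 0,"ay": 0,"az": 0,"fingers": 5},{"x": -0.1,"y": 1,"z": 0.1,"ax": 0,"ay": 0,"az": 0,"fingers": 5}]'

```text
t: 15.4
eef_pos: [0.482, 0.1166, 0.0628]
tool_rot: [0.0, 0.731, 0.682, 0.0]
contact_force: [0.3, -4.1, 5.8]
gripper_width: 0.182
grasp_force: 50.8
```

```bash
python3 s.py
```

```text
15.4 [0.48204 0.11655 0.0628 ] [ 0.27 -4.08  5.77] [-1.055 -0.002 -0.025]
```

>>> jog_arm --rows '[{"x": -0.1,"y": 1,"z": 0.1,"ax": 0,"ay": 0,"az": 0,"fingers": 5},{"x": -0.1,"y": 1,"z": 0.15,"ax": 0,"ay": 0,"az": 0,"fingers": 5},{"x": -0.1,"y": 1,"z": 0.15,"ax": 0,"ay": 0,"az": 0,"fingers": 5},{"x": -0.1,"y": 1,"z": 0.15,"ax": 0,"ay": 0,"az": 0,"fingers": 5},{"x": -0.1,"y": 1,"z": 0.15,"ax": 0,"ay": 0,"az": 0,"fingers": 5},{"x": -0.1,"y": 1,"z": 0.15,"ax": 0,"ay": 0,"az": 0,"fingers": 5},{"x": 0,"y": 0,"z": 0,"ax": 0,"ay": 0,"az": 0,"fingers": 5},{"x": 0,"y": 0,"z": 0,"ax": 0,"ay": 0,"az": 0,"fingers": 5}]'

```text
t: 16.2
eef_pos: [0.4882, 0.1158, 0.062]
tool_rot: [0.0, 0.731, 0.682, 0.001]
contact_force: [0.4, -3.2, 5.1]
gripper_width: 0.182
grasp_force: 50.7
```

```bash
python3 s.py
```

```text
16.2 [0.48817 0.11583 0.06204] [ 0.37 -3.16  5.08] [-0.888 -0.324  0.037]
```

>>> jog_arm --rows '[{"x": -0.1,"y": 1,"z": 0.1,"ax": 0,"ay": 0,"az": 0,"fingers": 5},{"x": -0.1,"y": 1,"z": 0.1,"ax": 0,"ay": 0,"az": 0,"fingers": 5},{"x": -0.1,"y": 1,"z": 0,"ax": 0,"ay": 0,"az": 0,"fingers": 5},{"x": 0,"y": 0,"z": 0,"ax": 0,"ay": 0,"az": 0,"fingers": 5},{"x": 0,"y": 0,"z": 0,"ax": 0,"ay": 0,"az": 0,"fingers": 5},{"x": 0,"y": 0,"z": 0,"ax": 0,"ay": 0,"az": 0,"fingers": 5},{"x": 0,"y": 0,"z": 0,"ax": 0,"ay": 0,"az": 0,"fingers": 5},{"x": 0,"y": 0,"z": 0,"ax": 0,"ay": 0,"az": 0,"fingers": 5}]'

```text
t: 17.0
eef_pos: [0.4906, 0.1156, 0.0617]
tool_rot: [0.0, 0.731, 0.683, 0.001]
contact_force: [1.4, -2.1, 5.3]
gripper_width: 0.183
grasp_force: 50.7
```

```bash
python3 s.py
```

```text
17.0 [0.49058 0.11555 0.06172] [ 1.42 -2.14  5.32] [-0.539 -0.373  0.07 ]
```

>>> jog_arm --rows '[{"x": 0,"y": 0.7,"z": -0.1,"ax": 0,"ay": 0,"az": 0,"fingers": 5},{"x": 0,"y": 0.7,"z": -0.1,"ax": 0,"ay": 0,"az": 0,"fingers": 5},{"x": 0,"y": 0.7,"z": -0.1,"ax": 0,"ay": 0,"az": 0,"fingers": 5},{"x": 0,"y": 0.7,"z": -0.1,"ax": 0,"ay": 0,"az": 0,"fingers": 5},{"x": 0,"y": 0,"z": 0,"ax": 0,"ay": 0,"az": 0,"fingers": 5},{"x": 0,"y": 0,"z": 0,"ax": 0,"ay": 0,"az": 0,"fingers": 5},{"x": 0,"y": 0,"z": 0,"ax": 0,"ay": 0,"az": 0,"fingers": 5},{"x": 0,"y": 0,"z": 0,"ax": 0,"ay": 0,"az": 0,"fingers": 5}]'

```text
t: 17.8
eef_pos: [0.4926, 0.1151, 0.0616]
tool_rot: [-0.0, 0.731, 0.683, -0.0]
contact_force: [0.6, 0.6, -2.2]
gripper_width: 0.18
grasp_force: 49.8
```

```bash
python3 s.py
```

```text
17.8 [0.49259 0.11515 0.06163] [ 0.64  0.63 -2.19] [ 0.118 -0.005 -0.007]
```

>>> jog_arm --rows '[{"x": 0,"y": 0,"z": 0.1,"ax": 0,"ay": 0,"az": 0,"fingers": 5},{"x": 0,"y": 0,"z": 0.1,"ax": 0,"ay": 0,"az": 0,"fingers": 5},{"x": 0,"y": 0.5,"z": 0.1,"ax": 0,"ay": 0,"az": 0,"fingers": 5},{"x": 0,"y": 0.5,"z": 0,"ax": 0,"ay": 0,"az": 0,"fingers": 5},{"x": 0,"y": 0.5,"z": 0,"ax": 0,"ay": 0,"az": 0,"fingers": 5},{"x": 0,"y": 0.5,"z": 0,"ax": 0,"ay": 0,"az": 0,"fingers": 5},{"x": 0,"y": 0,"z": 0,"ax": 0,"ay": 0,"az": 0,"fingers": 5},{"x": 0,"y": 0,"z": 0,"ax": 0,"ay": 0,"az": 0,"fingers": 5}]'

```text
t: 18.6
eef_pos: [0.4949, 0.1148, 0.0616]
tool_rot: [-0.0, 0.731, 0.682, -0.0]
contact_force: [0.2, -0.3, -3.3]
gripper_width: 0.18
grasp_force: 49.7
```

```bash
python3 s.py
```

```text
18.6 [0.49493 0.11484 0.06156] [ 0.17 -0.33 -3.28] [-0.026  0.023  0.021]
```

>>> jog_arm --rows '[{"x": 0,"y": 0,"z": 0.1,"ax": 0,"ay": 0,"az": 0,"fingers": 5},{"x": 0,"y": 0,"z": 0.1,"ax": 0,"ay": 0,"az": 0,"fingers": 5},{"x": 0,"y": 0,"z": 0.1,"ax": 0,"ay": 0,"az": 0,"fingers": 5},{"x": 0,"y": 0,"z": 0.1,"ax": 0,"ay": 0,"az": 0,"fingers": 5},{"x": 0,"y": 0,"z": 0.1,"ax": 0,"ay": 0,"az": 0,"fingers": 5},{"x": 0,"y": 0,"z": 0,"ax": 0,"ay": 0,"az": 0,"fingers": 5},{"x": 0,"y": 0,"z": 0,"ax": 0,"ay": 0,"az": 0,"fingers": 5},{"x": 0,"y": 0,"z": 0,"ax": 0,"ay": 0,"az": 0,"fingers": 5}]'

```text
t: 19.4
eef_pos: [0.4951, 0.1149, 0.0612]
tool_rot: [0.0, 0.731, 0.682, 0.0]
contact_force: [-0.7, -0.9, 0.4]
gripper_width: 0.176
grasp_force: 50.0
```

```bash
python3 s.py
```

```text
19.4 [0.49507 0.11491 0.06122] [-0.74 -0.87  0.44] [-0.111  0.159  0.023]
```

>>> jog_arm --rows '[{"x": 0,"y": 1,"z": -0.1,"ax": 0,"ay": 0,"az": 0,"fingers": 5},{"x": 0,"y": 1,"z": -0.1,"ax": 0,"ay": 0,"az": 0,"fingers": 5},{"x": 0,"y": 1,"z": -0.15,"ax": 0,"ay": 0,"az": 0,"fingers": 5},{"x": 0,"y": 1,"z": -0.15,"ax": 0,"ay": 0,"az": 0,"fingers": 5},{"x": 0,"y": 1,"z": -0.15,"ax": 0,"ay": 0,"az": 0,"fingers": 5},{"x": 0,"y": 1,"z": -0.15,"ax": 0,"ay": 0,"az": 0,"fingers": 5},{"x": 0,"y": 1,"z": -0.15,"ax": 0,"ay": 0,"az": 0,"fingers": 5},{"x": 0,"y": 1,"z": -0.1,"ax": 0,"ay": 0,"az": 0,"fingers": 5}]'

```text
t: 20.2
eef_pos: [0.503, 0.1142, 0.0622]
tool_rot: [0.0, 0.731, 0.682, -0.0]
contact_force: [-2.7, -2.2, 5.3]
gripper_width: 0.18
grasp_force: 50.6
```

```bash
python3 s.py
```

```text
20.2 [0.503   0.11417 0.06223] [-2.72 -2.18  5.28] [-0.408  0.503  0.09 ]
```

>>> jog_arm --rows '[{"x": 0,"y": 1.1,"z": -0.15,"ax": 0,"ay": 0,"az": 0,"fingers": 5},{"x": 0,"y": 1.1,"z": -0.15,"ax": 0,"ay": 0,"az": 0,"fingers": 5},{"x": 0,"y": 1.1,"z": -0.15,"ax": 0,"ay": 0,"az": 0,"fingers": 5},{"x": 0,"y": 1.1,"z": -0.15,"ax": 0,"ay": 0,"az": 0,"fingers": 5},{"x": 0,"y": 1.1,"z": -0.15,"ax": 0,"ay": 0,"az": 0,"fingers": 5},{"x": 0,"y": 1.1,"z": -0.1,"ax": 0,"ay": 0,"az": 0,"fingers": 5},{"x": 0,"y": 1.1,"z": -0.1,"ax": 0,"ay": 0,"az": 0,"fingers": 5},{"x": 0,"y": 1.1,"z": -0.05,"ax": 0,"ay": 0,"az": 0,"fingers": 5}]'

```text
t: 21.0
eef_pos: [0.5118, 0.1134, 0.0632]
tool_rot: [0.0, 0.731, 0.682, -0.0]
contact_force: [-2.4, -3.5, 5.6]
gripper_width: 0.181
grasp_force: 50.7
```

>>> jog_arm --rows '[{"x": 0,"y": 1,"z": -0.1,"ax": 0,"ay": 0,"az": 0,"fingers": 5},{"x": 0,"y": 1,"z": -0.1,"ax": 0,"ay": 0,"az": 0,"fingers": 5},{"x": 0,"y": 1,"z": -0.05,"ax": 0,"ay": 0,"az": 0,"fingers": 5},{"x": 0,"y": 1,"z": -0.05,"ax": 0,"ay": 0,"az": 0,"fingers": 5},{"x": 0,"y": 1,"z": -0.05,"ax": 0,"ay": 0,"az": 0,"fingers": 5},{"x": 0,"y": 1,"z": 0,"ax": 0,"ay": 0,"az": 0,"fingers": 5},{"x": 0,"y": 1,"z": 0,"ax": 0,"ay": 0,"az": 0,"fingers": 5},{"x": 0,"y": 1,"z": 0,"ax": 0,"ay": 0,"az": 0,"fingers": 5}]'

```text
t: 21.8
eef_pos: [0.52, 0.1126, 0.0636]
tool_rot: [0.0, 0.731, 0.682, -0.0]
contact_force: [-0.8, -4.5, 6.6]
gripper_width: 0.182
grasp_force: 50.8
```

```bash
python3 s.py
```

```text
21.8 [0.52001 0.11264 0.06359] [-0.85 -4.47  6.55] [-1.14   0.51   0.147]
```

>>> jog_arm --rows '[{"x": -0.1,"y": 1,"z": 0,"ax": 0,"ay": 0,"az": 0,"fingers": 5},{"x": -0.1,"y": 1,"z": 0,"ax": 0,"ay": 0,"az": 0,"fingers": 5},{"x": -0.1,"y": 1,"z": 0,"ax": 0,"ay": 0,"az": 0,"fingers": 5},{"x": -0.1,"y": 1,"z": 0,"ax": 0,"ay": 0,"az": 0,"fingers": 5},{"x": -0.1,"y": 1,"z": 0.05,"ax": 0,"ay": 0,"az": 0,"fingers": 5},{"x": -0.1,"y": 1,"z": 0.05,"ax": 0,"ay": 0,"az": 0,"fingers": 5},{"x": -0.1,"y": 1,"z": 0.05,"ax": 0,"ay": 0,"az": 0,"fingers": 5},{"x": -0.1,"y": 1,"z": 0.1,"ax": 0,"ay": 0,"az": 0,"fingers": 5}]'

```text
t: 22.6
eef_pos: [0.5284, 0.1117, 0.0636]
tool_rot: [0.0, 0.731, 0.682, 0.0]
contact_force: [-0.3, -4.2, 5.8]
gripper_width: 0.181
grasp_force: 50.8
```

>>> jog_arm --rows '[{"x": -0.1,"y": 1,"z": 0.05,"ax": 0,"ay": 0,"az": 0,"fingers": 5},{"x": -0.1,"y": 1,"z": 0.05,"ax": 0,"ay": 0,"az": 0,"fingers": 5},{"x": -0.1,"y": 1,"z": 0.1,"ax": 0,"ay": 0,"az": 0,"fingers": 5},{"x": -0.1,"y": 1,"z": 0.1,"ax": 0,"ay": 0,"az": 0,"fingers": 5},{"x": -0.1,"y": 1,"z": 0.1,"ax": 0,"ay": 0,"az": 0,"fingers": 5},{"x": -0.1,"y": 1,"z": 0.1,"ax": 0,"ay": 0,"az": 0,"fingers": 5},{"x": -0.1,"y": 1,"z": 0.1,"ax": 0,"ay": 0,"az": 0,"fingers": 5},{"x": -0.1,"y": 1,"z": 0.1,"ax": 0,"ay": 0,"az": 0,"fingers": 5}]'

```text
t: 23.4
eef_pos: [0.5367, 0.1107, 0.063]
tool_rot: [0.0, 0.731, 0.682, 0.001]
contact_force: [0.4, -2.8, 5.0]
gripper_width: 0.177
grasp_force: 50.7
```

```bash
python3 s.py
```

```text
23.4 [0.53671 0.11072 0.06299] [ 0.38 -2.85  5.02] [-0.742  0.218  0.087]
```

>>> jog_arm --rows '[{"x": 0,"y": 1,"z": 0.1,"ax": 0,"ay": 0,"az": 0,"fingers": 5},{"x": 0,"y": 1,"z": 0.15,"ax": 0,"ay": 0,"az": 0,"fingers": 5},{"x": 0,"y": 1,"z": 0.15,"ax": 0,"ay": 0,"az": 0,"fingers": 5},{"x": 0,"y": 1,"z": 0.15,"ax": 0,"ay": 0,"az": 0,"fingers": 5},{"x": 0,"y": 1,"z": 0.15,"ax": 0,"ay": 0,"az": 0,"fingers": 5},{"x": 0,"y": 0,"z": -1,"ax": 0,"ay": 0,"az": 0,"fingers": 5},{"x": 0,"y": 0,"z": -12,"ax": 0,"ay": 0,"az": 0,"fingers": 5},{"x": 0,"y": 0,"z": -25,"ax": 0,"ay": 0,"az": 0,"fingers": 5}]'

```text
t: 24.2
eef_pos: [0.5386, 0.1106, 0.0987]
tool_rot: [-0.002, 0.731, 0.683, -0.001]
contact_force: [-0.9, 0.6, -2.5]
gripper_width: 0.18
grasp_force: 49.4
```

>>> jog_arm --rows '[{"x": -33,"y": -25,"z": 0,"ax": 0,"ay": 0,"az": 0,"fingers": 5},{"x": -33,"y": -25,"z": 0,"ax": 0,"ay": 0,"az": 0,"fingers": 5},{"x": -33,"y": -25,"z": 0,"ax": 0,"ay": 0,"az": 0,"fingers": 5},{"x": -33,"y": -25,"z": 0,"ax": 0,"ay": 0,"az": 0,"fingers": 5},{"x": 0,"y": 0,"z": 20,"ax": 0,"ay": 0,"az": 0.8,"fingers": 5},{"x": 0,"y": 0,"z": 12,"ax": 0,"ay": 0,"az": 0,"fingers": 5},{"x": 0,"y": 0,"z": 0,"ax": 0,"ay": 0,"az": 0,"fingers": 5},{"x": 0,"y": 0,"z": 0,"ax": 0,"ay": 0,"az": 0,"fingers": 5}]'

```text
t: 25.0
eef_pos: [0.4325, -0.0132, 0.068]
tool_rot: [-0.0, 0.735, 0.678, 0.0]
contact_force: [0.7, -0.9, -3.0]
gripper_width: 0.187
grasp_force: 49.5
```

```bash
python3 s.py; python3 - <<'E'
from station import bot
from h import *
r=bot.read_camera('top');pickle.dump(r,open('top1.pkl','wb'))
cv2.imwrite('pics/t1.png',cv2.resize(r['pixels'][180:270,170:350,::-1],(800,400),interpolation=cv2.INTER_CUBIC))
E
```

```text
25.0 [ 0.43252 -0.01319  0.06805] [ 0.65 -0.88 -2.98] [-0.024 -0.022  0.002]
```

View pics/t1.png

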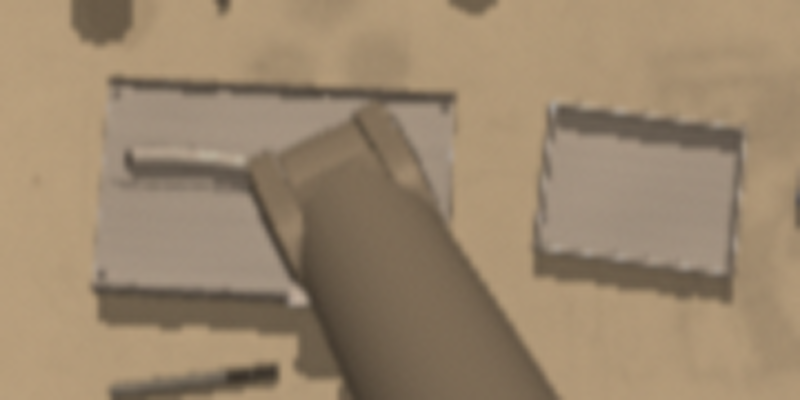

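The crop shows the left shaft at (190,158), beyond the engraved line at row 183. It rose and fell by about 2.3 mm each half turn, so it is the bent one. Next I'll roll the right shaft.

>>> jog_arm --rows '[{"x": 0,"y": 0,"z": 2,"ax": 0,"ay": 0,"az": 0,"fingers": 5},{"x": 0,"y": 0,"z": 2,"ax": 0,"ay": 0,"az": 0,"fingers": 5},{"x": 0,"y": 0,"z": 0.5,"ax": 0,"ay": 0,"az": 0,"fingers": 5},{"x": 0,"y": 0,"z": 0.5,"ax": 0,"ay": 0,"az": 0,"fingers": 5},{"x": 0,"y": 0,"z": 0.5,"ax": 0,"ay": 0,"az": 0,"fingers": 5},{"x": 0,"y": 0,"z": 0,"ax": 0,"ay": 0,"az": 0,"fingers": 5},{"x": 0,"y": 0,"z": 0,"ax": 0,"ay": 0,"az": 0,"fingers": 5},{"x": 0,"y": 0,"z": 0,"ax": 0,"ay": 0,"az": 0,"fingers": 5}]'

```text
t: 25.85
eef_pos: [0.4317, -0.0147, 0.0624]
tool_rot: [0.0, 0.736, 0.677, 0.0]
contact_force: [-0.3, 0.4, -2.5]
gripper_width: 0.18
grasp_force: 49.6
```

```bash
python3 s.py
```

```text
25.85 [ 0.43174 -0.01471  0.06237] [-0.3   0.44 -2.51] [-0.025  0.039  0.002]
```

>>> jog_arm --rows '[{"x": 0,"y": 0,"z": 0.2,"ax": 0,"ay": 0,"az": 0,"fingers": 5},{"x": 0,"y": 0,"z": 0.2,"ax": 0,"ay": 0,"az": 0,"fingers": 5},{"x": 0,"y": 0,"z": 0.2,"ax": 0,"ay": 0,"az": 0,"fingers": 5},{"x": 0,"y": 0,"z": 0.2,"ax": 0,"ay": 0,"az": 0,"fingers": 5},{"x": 0,"y": 0,"z": 0,"ax": 0,"ay": 0,"az": 0,"fingers": 5},{"x": 0,"y": 0,"z": 0,"ax": 0,"ay": 0,"az": 0,"fingers": 5},{"x": 0,"y": 0,"z": 0,"ax": 0,"ay": 0,"az": 0,"fingers": 5},{"x": 0,"y": 0,"z": 0,"ax": 0,"ay": 0,"az": 0,"fingers": 5}]'

```text
t: 26.65
eef_pos: [0.4317, -0.0147, 0.0616]
tool_rot: [0.0, 0.736, 0.677, -0.0]
contact_force: [0.8, -0.1, -2.3]
gripper_width: 0.182
grasp_force: 49.6
```

```bash
python3 s.py
```

```text
26.65 [ 0.43175 -0.01469  0.06156] [ 0.84 -0.09 -2.33] [ 0.036  0.038 -0.001]
```

>>> jog_arm --rows '[{"x": 0,"y": 0,"z": 0.1,"ax": 0,"ay": 0,"az": 0,"fingers": 5},{"x": 0,"y": 0,"z": 0.1,"ax": 0,"ay": 0,"az": 0,"fingers": 5},{"x": 0,"y": 0,"z": 0.1,"ax": 0,"ay": 0,"az": 0,"fingers": 5},{"x": 0,"y": 0,"z": 0.1,"ax": 0,"ay": 0,"az": 0,"fingers": 5},{"x": 0,"y": 0,"z": 0.1,"ax": 0,"ay": 0,"az": 0,"fingers": 5},{"x": 0,"y": 0,"z": 0.1,"ax": 0,"ay": 0,"az": 0,"fingers": 5},{"x": 0,"y": 0,"z": 0,"ax": 0,"ay": 0,"az": 0,"fingers": 5},{"x": 0,"y": 0,"z": 0,"ax": 0,"ay": 0,"az": 0,"fingers": 5}]'

```text
t: 27.45
eef_pos: [0.4321, -0.0147, 0.0612]
tool_rot: [0.0, 0.736, 0.677, 0.0]
contact_force: [-0.3, -1.3, 2.4]
gripper_width: 0.186
grasp_force: 50.3
```

```bash
python3 s.py
```

```text
27.45 [ 0.43208 -0.0147   0.06117] [-0.26 -1.29  2.41] [-0.125 -0.034  0.024]
```

>>> jog_arm --rows '[{"x": 0,"y": 0.5,"z": 0,"ax": 0,"ay": 0,"az": 0,"fingers": 5},{"x": 0,"y": 0.5,"z": 0,"ax": 0,"ay": 0,"az": 0,"fingers": 5},{"x": 0,"y": 0.5,"z": 0,"ax": 0,"ay": 0,"az": 0,"fingers": 5},{"x": 0,"y": 0.5,"z": 0,"ax": 0,"ay": 0,"az": 0,"fingers": 5},{"x": 0,"y": 0.5,"z": 0,"ax": 0,"ay": 0,"az": 0,"fingers": 5},{"x": 0,"y": 0.5,"z": 0,"ax": 0,"ay": 0,"az": 0,"fingers": 5},{"x": 0,"y": 0.5,"z": 0,"ax": 0,"ay": 0,"az": 0,"fingers": 5},{"x": 0,"y": 0.5,"z": 0,"ax": 0,"ay": 0,"az": 0,"fingers": 5}]'

```text
t: 28.25
eef_pos: [0.436, -0.0151, 0.0611]
tool_rot: [0.0, 0.736, 0.677, 0.0]
contact_force: [-1.2, -1.0, 5.2]
gripper_width: 0.185
grasp_force: 50.8
```

```bash
python3 s.py
```

```text
28.25 [ 0.43603 -0.01508  0.06115] [-1.18 -1.04  5.23] [-0.239  0.079  0.015]
```

>>> jog_arm --rows '[{"x": 0,"y": 1,"z": -0.1,"ax": 0,"ay": 0,"az": 0,"fingers": 5},{"x": 0,"y": 1,"z": 0,"ax": 0,"ay": 0,"az": 0,"fingers": 5},{"x": 0,"y": 1,"z": 0,"ax": 0,"ay": 0,"az": 0,"fingers": 5},{"x": 0,"y": 1,"z": 0,"ax": 0,"ay": 0,"az": 0,"fingers": 5},{"x": 0,"y": 1,"z": 0,"ax": 0,"ay": 0,"az": 0,"fingers": 5},{"x": 0,"y": 1,"z": 0,"ax": 0,"ay": 0,"az": 0,"fingers": 5},{"x": 0,"y": 1,"z": 0,"ax": 0,"ay": 0,"az": 0,"fingers": 5},{"x": 0,"y": 1,"z": 0,"ax": 0,"ay": 0,"az": 0,"fingers": 5}]'

```text
t: 29.05
eef_pos: [0.4439, -0.0158, 0.0611]
tool_rot: [0.0, 0.736, 0.677, -0.0]
contact_force: [-0.8, -0.4, 5.8]
gripper_width: 0.18
grasp_force: 50.8
```

```bash
python3 s.py
```

```text
29.05 [ 0.44386 -0.01583  0.06113] [-0.77 -0.41  5.83] [-0.318  0.143  0.007]
```

>>> jog_arm --rows '[{"x": 0,"y": 2,"z": -0.1,"ax": 0,"ay": 0,"az": 0,"fingers": 5},{"x": 0,"y": 2,"z": 0,"ax": 0,"ay": 0,"az": 0,"fingers": 5},{"x": 0,"y": 2,"z": 0,"ax": 0,"ay": 0,"az": 0,"fingers": 5},{"x": 0,"y": 2,"z": 0,"ax": 0,"ay": 0,"az": 0,"fingers": 5},{"x": 0,"y": 2,"z": 0,"ax": 0,"ay": 0,"az": 0,"fingers": 5},{"x": 0,"y": 2,"z": 0,"ax": 0,"ay": 0,"az": 0,"fingers": 5},{"x": 0,"y": 2,"z": 0,"ax": 0,"ay": 0,"az": 0,"fingers": 5},{"x": 0,"y": 2,"z": 0,"ax": 0,"ay": 0,"az": 0,"fingers": 5}]'

```text
t: 29.85
eef_pos: [0.4598, -0.0173, 0.0612]
tool_rot: [0.0, 0.736, 0.677, -0.0]
contact_force: [-2.1, -2.1, 5.1]
gripper_width: 0.181
grasp_force: 50.8
```

```bash
python3 s.py
```

```text
29.85 [ 0.45976 -0.01733  0.06116] [-2.05 -2.08  5.13] [-0.539  0.247  0.045]
```

>>> jog_arm --rows '[{"x": 0,"y": 2,"z": -0.1,"ax": 0,"ay": 0,"az": 0,"fingers": 5},{"x": 0,"y": 2,"z": 0,"ax": 0,"ay": 0,"az": 0,"fingers": 5},{"x": 0,"y": 2,"z": 0,"ax": 0,"ay": 0,"az": 0,"fingers": 5},{"x": 0,"y": 2,"z": 0,"ax": 0,"ay": 0,"az": 0,"fingers": 5},{"x": 0,"y": 2,"z": 0,"ax": 0,"ay": 0,"az": 0,"fingers": 5},{"x": 0,"y": 2,"z": 0,"ax": 0,"ay": 0,"az": 0,"fingers": 5},{"x": 0,"y": 2,"z": 0,"ax": 0,"ay": 0,"az": 0,"fingers": 5},{"x": 0,"y": 2,"z": 0,"ax": 0,"ay": 0,"az": 0,"fingers": 5}]'

```text
t: 30.65
eef_pos: [0.4756, -0.0188, 0.0612]
tool_rot: [0.0, 0.736, 0.677, -0.0]
contact_force: [-0.8, -5.3, 4.0]
gripper_width: 0.176
grasp_force: 50.6
```

>>> jog_arm --rows '[{"x": 0,"y": 2,"z": 0,"ax": 0,"ay": 0,"az": 0,"fingers": 5},{"x": 0,"y": 2,"z": 0,"ax": 0,"ay": 0,"az": 0,"fingers": 5},{"x": 0,"y": 2,"z": 0,"ax": 0,"ay": 0,"az": 0,"fingers": 5},{"x": 0,"y": 2,"z": 0,"ax": 0,"ay": 0,"az": 0,"fingers": 5},{"x": 0,"y": 2,"z": 0,"ax": 0,"ay": 0,"az": 0,"fingers": 5},{"x": 0,"y": 2,"z": 0,"ax": 0,"ay": 0,"az": 0,"fingers": 5},{"x": 0,"y": 2,"z": 0,"ax": 0,"ay": 0,"az": 0,"fingers": 5},{"x": 0,"y": 2,"z": 0,"ax": 0,"ay": 0,"az": 0,"fingers": 5}]'

```text
t: 31.45
eef_pos: [0.4914, -0.0203, 0.0612]
tool_rot: [0.0, 0.736, 0.677, -0.0]
contact_force: [-0.6, -5.4, 4.0]
gripper_width: 0.184
grasp_force: 50.6
```

>>> jog_arm --rows '[{"x": 0,"y": 2.5,"z": 0,"ax": 0,"ay": 0,"az": 0,"fingers": 5},{"x": 0,"y": 2.5,"z": 0,"ax": 0,"ay": 0,"az": 0,"fingers": 5},{"x": 0,"y": 2.5,"z": 0,"ax": 0,"ay": 0,"az": 0,"fingers": 5},{"x": 0,"y": 2.5,"z": 0,"ax": 0,"ay": 0,"az": 0,"fingers": 5},{"x": 0,"y": 2.5,"z": 0,"ax": 0,"ay": 0,"az": 0,"fingers": 5},{"x": 0,"y": 2.5,"z": 0,"ax": 0,"ay": 0,"az": 0,"fingers": 5},{"x": 0,"y": 2.5,"z": 0,"ax": 0,"ay": 0,"az": 0,"fingers": 5},{"x": 0,"y": 2.5,"z": 0,"ax": 0,"ay": 0,"az": 0,"fingers": 5}]'

```text
t: 32.25
eef_pos: [0.5114, -0.022, 0.0611]
tool_rot: [0.0, 0.736, 0.677, -0.001]
contact_force: [-0.7, -5.1, 4.7]
gripper_width: 0.184
grasp_force: 50.6
```

>>> jog_arm --rows '[{"x": 0,"y": 2.5,"z": 0,"ax": 0,"ay": 0,"az": 0,"fingers": 5},{"x": 0,"y": 2.5,"z": 0,"ax": 0,"ay": 0,"az": 0,"fingers": 5},{"x": 0,"y": 2.5,"z": 0,"ax": 0,"ay": 0,"az": 0,"fingers": 5},{"x": 0,"y": 2.5,"z": 0,"ax": 0,"ay": 0,"az": 0,"fingers": 5},{"x": 0,"y": 2.5,"z": 0,"ax": 0,"ay": 0,"az": 0,"fingers": 5},{"x": 0,"y": 2.5,"z": 0,"ax": 0,"ay": 0,"az": 0,"fingers": 5},{"x": 0,"y": 1.5,"z": 0,"ax": 0,"ay": 0,"az": 0,"fingers": 5},{"x": 0,"y": 0.5,"z": 0,"ax": 0,"ay": 0,"az": 0,"fingers": 5}]'

```text
t: 33.05
eef_pos: [0.5284, -0.023, 0.0611]
tool_rot: [0.0, 0.736, 0.677, -0.0]
contact_force: [-1.3, -4.7, 3.5]
gripper_width: 0.183
grasp_force: 50.5
```

>>> jog_arm --rows '[{"x": 0,"y": 0,"z": 0,"ax": 0,"ay": 0,"az": 0,"fingers": 5},{"x": 0,"y": 0,"z": 0,"ax": 0,"ay": 0,"az": 0,"fingers": 5},{"x": 0,"y": 0,"z": -0.5,"ax": 0,"ay": 0,"az": 0,"fingers": 5},{"x": 0,"y": 0,"z": -2,"ax": 0,"ay": 0,"az": 0,"fingers": 5},{"x": 0,"y": 0,"z": -10,"ax": 0,"ay": 0,"az": 0,"fingers": 5},{"x": 0,"y": 0,"z": -30,"ax": 0,"ay": 0,"az": 0,"fingers": 5},{"x": 0,"y": 0,"z": -40,"ax": 0,"ay": 0,"az": 0,"fingers": 5},{"x": 0,"y": 0,"z": -20,"ax": 0,"ay": 0,"az": 0,"fingers": 5}]'

```text
t: 33.85
eef_pos: [0.5297, -0.0216, 0.1673]
tool_rot: [0.001, 0.735, 0.678, 0.002]
contact_force: [1.3, 0.2, -3.0]
gripper_width: 0.178
grasp_force: 49.7
```

```bash
python3 s.py
```

```text
33.85 [ 0.52975 -0.02162  0.16726] [ 1.29  0.2  -2.96] [-0.07  -0.027 -0.02 ]
```

>>> jog_arm --rows '[{"x": 42.5,"y": -13.5,"z": 0,"ax": 0,"ay": 0,"az": 0,"fingers": 5},{"x": 42.5,"y": -13.5,"z": 0,"ax": 0,"ay": 0,"az": 0,"fingers": 5},{"x": 42.5,"y": -13.5,"z": 0,"ax": 0,"ay": 0,"az": 0,"fingers": 5},{"x": 42.5,"y": -13.5,"z": 0,"ax": 0,"ay": 0,"az": 0,"fingers": 5},{"x": 42.5,"y": -13.5,"z": 0,"ax": 0,"ay": 0,"az": 0,"fingers": 5},{"x": 42.5,"y": -13.5,"z": 0,"ax": 0,"ay": 0,"az": 0,"fingers": 5},{"x": 42.5,"y": -13.5,"z": 0,"ax": 0,"ay": 0,"az": 0,"fingers": 5},{"x": 42.5,"y": -13.5,"z": 0,"ax": 0,"ay": 0,"az": 0,"fingers": 5}]'

```text
t: 34.65
eef_pos: [0.4477, 0.3271, 0.1644]
tool_rot: [-0.0, 0.736, 0.678, 0.0]
contact_force: [1.2, -0.3, -2.2]
gripper_width: 0.18
grasp_force: 49.6
```

>>> jog_arm --rows '[{"x": 0,"y": 0,"z": 40,"ax": 0,"ay": 0,"az": 0,"fingers": 5},{"x": 0,"y": 0,"z": 40,"ax": 0,"ay": 0,"az": 0,"fingers": 5},{"x": 0,"y": 0,"z": 35,"ax": 0,"ay": 0,"az": 0,"fingers": 5},{"x": 0,"y": 0,"z": 15,"ax": 0,"ay": 0,"az": 0,"fingers": 5},{"x": 0,"y": 0,"z": 10,"ax": 0,"ay": 0,"az": 0,"fingers": 5},{"x": 0,"y": 0,"z": 2,"ax": 0,"ay": 0,"az": 0,"fingers": 5},{"x": 0,"y": 0,"z": 0,"ax": 0,"ay": 0,"az": 0,"fingers": 5},{"x": 0,"y": 0,"z": 0,"ax": 0,"ay": 0,"az": 0,"fingers": 5}]'

```text
t: 35.45
eef_pos: [0.4497, 0.3258, 0.0232]
tool_rot: [0.0, 0.736, 0.677, 0.001]
contact_force: [0.4, 0.1, -2.7]
gripper_width: 0.183
grasp_force: 49.5
```

```bash
python3 s.py
```

```text
35.45 [0.44973 0.32585 0.02324] [ 0.38  0.11 -2.7 ] [0.033 0.007 0.021]
```

>>> jog_arm --rows '[{"x": 0,"y": 0,"z": 1,"ax": 0,"ay": 0,"az": 0,"fingers": 5},{"x": 0,"y": 0,"z": 0.6,"ax": 0,"ay": 0,"az": 0,"fingers": 5},{"x": 0,"y": 0,"z": 0,"ax": 0,"ay": 0,"az": 0,"fingers": 5},{"x": 0,"y": 0,"z": 0,"ax": 0,"ay": 0,"az": 0,"fingers": 30},{"x": 0,"y": 0,"z": 0,"ax": 0,"ay": 0,"az": 0,"fingers": 45},{"x": 0,"y": 0,"z": 0,"ax": 0,"ay": 0,"az": 0,"fingers": 45},{"x": 0,"y": 0,"z": -5,"ax": 0,"ay": 0,"az": 0,"fingers": 45},{"x": 0,"y": 0,"z": -30,"ax": 0,"ay": 0,"az": 0,"fingers": 45}]'

```text
t: 36.25
eef_pos: [0.447, 0.3235, 0.0532]
tool_rot: [-0.0, 0.736, 0.677, -0.003]
contact_force: [0.3, 0.7, -0.8]
gripper_width: 0.525
grasp_force: 0.0
```

>>> jog_arm --rows '[{"x": 0,"y": 0,"z": -48,"ax": 0,"ay": 0,"az": 0,"fingers": 45},{"x": -20,"y": 7,"z": -40,"ax": 0,"ay": 0,"az": 0,"fingers": 45},{"x": -40,"y": 14,"z": -25,"ax": 0,"ay": 0,"az": 0,"fingers": 45},{"x": -40,"y": 14,"z": -20,"ax": 0,"ay": 0,"az": 0,"fingers": 45},{"x": -40,"y": 14,"z": -10,"ax": 0,"ay": 0,"az": 0,"fingers": 45},{"x": -40,"y": 14,"z": 0,"ax": 0,"ay": 0,"az": 0,"fingers": 45},{"x": -25,"y": 9,"z": 0,"ax": 0,"ay": 0,"az": 0,"fingers": 45},{"x": 0,"y": 0,"z": 0,"ax": 0,"ay": 0,"az": 0,"fingers": 45}]'

```text
t: 37.05
eef_pos: [0.5047, 0.1098, 0.1982]
tool_rot: [0.001, 0.738, 0.675, -0.001]
contact_force: [-0.1, -0.3, -0.4]
gripper_width: 0.528
grasp_force: 0.0
```

```bash
python3 s.py; python3 - <<'E'
from station import bot
from h import *
r=bot.read_camera('wrist');pickle.dump(r,open('w3.pkl','wb'));o=bot.get_obs()
print(o['eef_pos'],o['tool_rot'])
cv2.imwrite('pics/w3.png',r['pixels'][:,:,::-1])
r=bot.read_camera('top');pickle.dump(r,open('top2.pkl','wb'))
E
```

```text
37.05 [0.50466 0.1098  0.19823] [-0.05 -0.29 -0.38] [-0.015 -0.027 -0.027]
[0.50401786 0.11273079 0.19832347] [ 2.69465130e-04  7.37062428e-01  6.75824593e-01 -1.54935027e-04]
```

View pics/w3.png

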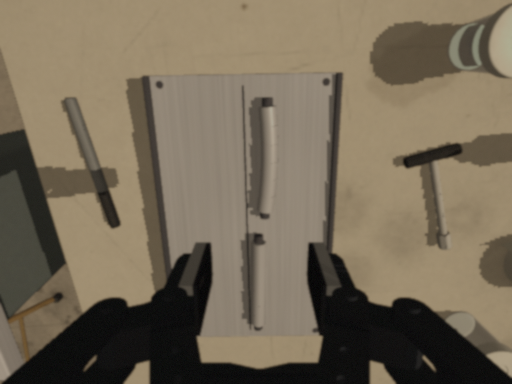

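Both shafts lie beyond the engraved line. The upper one is visibly bowed, with ends at (267,98) and (264,217), and the lower one is straight, from (259,234) to (258,328). The line runs from (244,85) to about (250,240).

```bash
python3 - <<'E'
from h import *
r=pickle.load(open('w3.pkl','rb'))
zf=.024
for n,p,z in [('s1a',(267,98),zf+.008),('s1b',(264,217),zf+.008),('s1mid',(269,157),zf+.010),('s2a',(259,234),zf+.008),('s2b',(258,328),zf+.008),('lineA',(244,86),zf),('lineB',(249,236),zf),('BLlip',(144,77),zf+.005),('FLlip',(341,74),zf+.005)]:print(n,ray(r,*p,z))
t=pickle.load(open('top0.pkl','rb'))
for p in ((458,319),(526,323),(523,381),(456,375)):print(ray(t,p[0]*.64,p[1]*.64,.024))
E
```

```text
s1a [0.5173 0.1702 0.032 ]
s1b [0.5049 0.0559 0.032 ]
s1mid [0.5147 0.1171 0.034 ]
s2a [0.4982 0.0377 0.032 ]
s2b [ 0.4866 -0.0792  0.032 ]
lineA [0.4976 0.182  0.024 ]
lineB [0.4872 0.0324 0.024 ]
BLlip [0.4109 0.1976 0.029 ]
FLlip [0.5838 0.1846 0.029 ]
[ 0.5493 -0.1769  0.024 ]
[ 0.5354 -0.3373  0.024 ]
[ 0.3995 -0.3205  0.024 ]
[ 0.4175 -0.1659  0.024 ]
```

>>> jog_arm --rows '[{"x": 1,"y": 10,"z": 40,"ax": 0,"ay": 0,"az": 1.2,"fingers": 45},{"x": 0,"y": 0,"z": 45,"ax": 0,"ay": 0,"az": 0,"fingers": 45},{"x": 0,"y": 0,"z": 45,"ax": 0,"ay": 0,"az": 0,"fingers": 45},{"x": 0,"y": 0,"z": 25,"ax": 0,"ay": 0,"az": 0,"fingers": 45},{"x": 0,"y": 0,"z": 10,"ax": 0,"ay": 0,"az": 0,"fingers": 45},{"x": 0,"y": 0,"z": 3,"ax": 0,"ay": 0,"az": 0,"fingers": 45},{"x": 0,"y": 0,"z": 0,"ax": 0,"ay": 0,"az": 0,"fingers": 45},{"x": 0,"y": 0,"z": 0,"ax": 0,"ay": 0,"az": 0,"fingers": 45}]'

```text
t: 37.95
eef_pos: [0.5148, 0.1158, 0.0317]
tool_rot: [0.001, 0.743, 0.67, 0.001]
contact_force: [0.3, 0.2, 0.9]
gripper_width: 0.527
grasp_force: 0.0
```

>>> jog_arm --force 40 --rows '[{"x": -1,"y": 0,"z": 4,"ax": 0,"ay": 0,"az": 0,"fingers": 45},{"x": 0,"y": 0,"z": 0,"ax": 0,"ay": 0,"az": 0,"fingers": 30},{"x": 0,"y": 0,"z": 0,"ax": 0,"ay": 0,"az": 0,"fingers": 20},{"x": 0,"y": 0,"z": 0,"ax": 0,"ay": 0,"az": 0,"fingers": 10},{"x": 0,"y": 0,"z": 0,"ax": 0,"ay": 0,"az": 0,"fingers": 5},{"x": 0,"y": 0,"z": 0,"ax": 0,"ay": 0,"az": 0,"fingers": 5},{"x": 0,"y": 0,"z": 0,"ax": 0,"ay": 0,"az": 0,"fingers": 5},{"x": 0,"y": 0,"z": 0,"ax": 0,"ay": 0,"az": 0,"fingers": 5}]'

```text
t: 38.75
eef_pos: [0.5138, 0.1139, 0.0266]
tool_rot: [0.0, 0.743, 0.67, 0.0]
contact_force: [-2.2, -1.1, 6.2]
gripper_width: 0.167
grasp_force: 39.0
```

>>> jog_arm --rows '[{"x": 0,"y": 0,"z": -5,"ax": 0,"ay": 0,"az": 0,"fingers": 5},{"x": 0,"y": 0,"z": -30,"ax": 0,"ay": 0,"az": 0,"fingers": 5},{"x": 0,"y": 0,"z": -40,"ax": 0,"ay": 0,"az": 0,"fingers": 5},{"x": -36,"y": 0,"z": -20,"ax": 0,"ay": 0,"az": 0,"fingers": 5},{"x": -45,"y": 0,"z": 0,"ax": 0,"ay": 0,"az": 0,"fingers": 5},{"x": -45,"y": 0,"z": 0,"ax": 0,"ay": 0,"az": 0,"fingers": 5},{"x": -45,"y": 0,"z": 0,"ax": 0,"ay": 0,"az": 0,"fingers": 5},{"x": -45,"y": 0,"z": 0,"ax": 0,"ay": 0,"az": 0,"fingers": 5}]'

```text
t: 39.55
eef_pos: [0.4907, -0.1025, 0.1213]
tool_rot: [0.0, 0.743, 0.67, 0.0]
contact_force: [1.2, -0.0, -1.2]
gripper_width: 0.164
grasp_force: 39.3
```

>>> jog_arm --rows '[{"x": -45,"y": 0,"z": 0,"ax": 0,"ay": 0,"az": 0,"fingers": 5},{"x": -45,"y": 0,"z": 0,"ax": 0,"ay": 0,"az": 0,"fingers": 5},{"x": -40,"y": 0,"z": 0,"ax": 0,"ay": 0,"az": 0,"fingers": 5},{"x": -20,"y": 0,"z": 10,"ax": 0,"ay": 0,"az": 0,"fingers": 5},{"x": 0,"y": 0,"z": 20,"ax": 0,"ay": 0,"az": 0,"fingers": 5},{"x": 0,"y": 0,"z": 0,"ax": 0,"ay": 0,"az": 0,"fingers": 5},{"x": 0,"y": 0,"z": 0,"ax": 0,"ay": 0,"az": 0,"fingers": 5},{"x": 0,"y": 0,"z": 0,"ax": 0,"ay": 0,"az": 0,"fingers": 5}]'

```text
t: 40.35
eef_pos: [0.4766, -0.2489, 0.0918]
tool_rot: [0.0, 0.742, 0.67, 0.0]
contact_force: [-0.3, 0.4, -1.6]
gripper_width: 0.169
grasp_force: 39.3
```

```bash
python3 s.py; python3 - <<'E'
from station import bot
from h import *
r=bot.read_camera('wrist');pickle.dump(r,open('w4.pkl','wb'));o=bot.get_obs()
print(o['eef_pos'],o['grasp_force'],o['gripper_width'])
cv2.imwrite('pics/w4.png',r['pixels'][:,:,::-1])
E
```

```text
40.35 [ 0.47659 -0.24887  0.09176] [-0.31  0.36 -1.59] [ 0.019 -0.054  0.003]
[ 0.47668329 -0.24911029  0.09194913] 39.281032383441925 0.16568788844964094
```

View pics/w4.png

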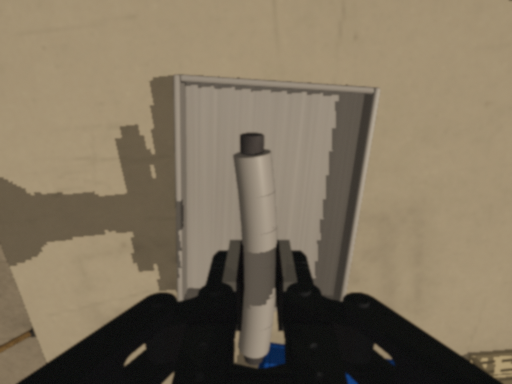

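The shaft is gripped square and sits over the tray, with its end at (252,140) well inside the rim corners at (180,78) and (376,90). I'll lower it now.

>>> jog_arm --rows '[{"x": 0,"y": 0,"z": 30,"ax": 0,"ay": 0,"az": 0,"fingers": 5},{"x": 0,"y": 0,"z": 30,"ax": 0,"ay": 0,"az": 0,"fingers": 5},{"x": 0,"y": 0,"z": 15,"ax": 0,"ay": 0,"az": 0,"fingers": 5},{"x": 0,"y": 0,"z": 5,"ax": 0,"ay": 0,"az": 0,"fingers": 5},{"x": 0,"y": 0,"z": 1,"ax": 0,"ay": 0,"az": 0,"fingers": 5},{"x": 0,"y": 0,"z": 0,"ax": 0,"ay": 0,"az": 0,"fingers": 5},{"x": 0,"y": 0,"z": 0,"ax": 0,"ay": 0,"az": 0,"fingers": 5},{"x": 0,"y": 0,"z": 0,"ax": 0,"ay": 0,"az": 0,"fingers": 5}]'

```text
t: 41.2
eef_pos: [0.4764, -0.2504, 0.0111]
tool_rot: [0.001, 0.743, 0.67, 0.0]
contact_force: [0.1, 0.3, -1.4]
gripper_width: 0.164
grasp_force: 39.3
```

>>> jog_arm --rows '[{"x": 0,"y": 0,"z": 1,"ax": 0,"ay": 0,"az": 0,"fingers": 5},{"x": 0,"y": 0,"z": 1,"ax": 0,"ay": 0,"az": 0,"fingers": 5},{"x": 0,"y": 0,"z": 1,"ax": 0,"ay": 0,"az": 0,"fingers": 5},{"x": 0,"y": 0,"z": 0,"ax": 0,"ay": 0,"az": 0,"fingers": 5},{"x": 0,"y": 0,"z": 0,"ax": 0,"ay": 0,"az": 0,"fingers": 20},{"x": 0,"y": 0,"z": 0,"ax": 0,"ay": 0,"az": 0,"fingers": 30},{"x": 0,"y": 0,"z": 0,"ax": 0,"ay": 0,"az": 0,"fingers": 40},{"x": 0,"y": 0,"z": 0,"ax": 0,"ay": 0,"az": 0,"fingers": 40}]'

```text
t: 42.0
eef_pos: [0.4759, -0.2501, 0.0072]
tool_rot: [0.0, 0.743, 0.67, 0.0]
contact_force: [0.0, -0.0, -1.0]
gripper_width: 0.47
grasp_force: 0.0
```

>>> jog_arm --rows '[{"x": 0,"y": 0,"z": -5,"ax": 0,"ay": 0,"az": 0,"fingers": 40},{"x": 0,"y": 0,"z": -25,"ax": 0,"ay": 0,"az": 0,"fingers": 40},{"x": 0,"y": 0,"z": -40,"ax": 0,"ay": 0,"az": 0,"fingers": 40},{"x": 0,"y": 0,"z": -40,"ax": 0,"ay": 0,"az": 0,"fingers": 40},{"x": -20,"y": 0,"z": -40,"ax": 0,"ay": 0,"az": 0,"fingers": 40},{"x": -40,"y": 0,"z": -20,"ax": 0,"ay": 0,"az": 0,"fingers": 40},{"x": -40,"y": 0,"z": 0,"ax": 0,"ay": 0,"az": 0,"fingers": 40},{"x": -40,"y": 0,"z": 0,"ax": 0,"ay": 0,"az": 0,"fingers": 40}]'

```text
t: 42.8
eef_pos: [0.4615, -0.391, 0.179]
tool_rot: [0.001, 0.743, 0.67, 0.0]
contact_force: [0.5, 0.1, -0.2]
gripper_width: 0.47
grasp_force: 0.0
```

>>> jog_arm --rows '[{"x": -40,"y": 0,"z": 0,"ax": 0,"ay": 0,"az": 0,"fingers": 40},{"x": -40,"y": 0,"z": 0,"ax": 0,"ay": 0,"az": 0,"fingers": 40},{"x": -30,"y": 0,"z": 0,"ax": 0,"ay": 0,"az": 0,"fingers": 40},{"x": 0,"y": 0,"z": 0,"ax": 0,"ay": 0,"az": 0,"fingers": 40},{"x": 0,"y": 0,"z": 0,"ax": 0,"ay": 0,"az": 0,"fingers": 40},{"x": 0,"y": 0,"z": 0,"ax": 0,"ay": 0,"az": 0,"fingers": 40},{"x": 0,"y": 0,"z": 0,"ax": 0,"ay": 0,"az": 0,"fingers": 40},{"x": 0,"y": 0,"z": 0,"ax": 0,"ay": 0,"az": 0,"fingers": 40}]'

```text
t: 43.6
eef_pos: [0.4506, -0.4976, 0.1775]
tool_rot: [0.0, 0.742, 0.67, 0.0]
contact_force: [-1.6, 0.6, 0.6]
gripper_width: 0.462
grasp_force: 0.0
```

```bash
python3 s.py; python3 - <<'E'
from station import bot
from h import *
r=bot.read_camera('top');pickle.dump(r,open('top3.pkl','wb'))
cv2.imwrite('pics/t3.png',cv2.resize(r['pixels'][130:290,110:410,::-1],(800,427),interpolation=cv2.INTER_CUBIC))
E
```

```text
43.6 [ 0.45061 -0.49757  0.17747] [-1.6   0.62  0.63] [ 0.036  0.009 -0.017]
```

View pics/t3.png

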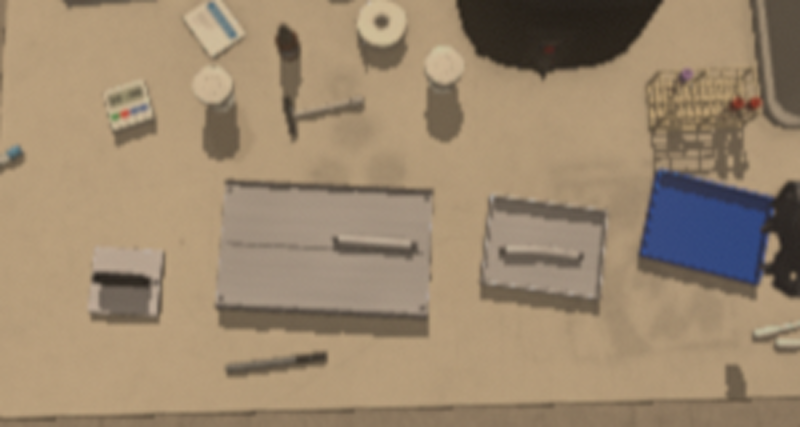

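The final view shows the bent shaft in the grey tray at (540,253) and the straight one on the plate beyond the line at (375,242). The block is standing on the table at (127,280), and the bystanders are where they were.

```bash
python3 -c "
from station import bot
print(bot.hand_in())"
```

```text
the job is handed in; nothing more can be done
None
```

I handed the job in at 43.6 s, and no verdict came back: the left shaft is the bent one and lies in the grey tray, the straight shaft rests on the plate about 9 mm beyond the line, and the block stands on the bare table.

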